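# Clamp the glued housing halves

## Robot

A 7-joint arm with a two-finger parallel gripper is mounted at the origin on the work surface. World frame = base frame: x ahead of the robot, y to its left, z up, the work surface at z = 0. Lengths are in m, angles in rad, forces in N, time in s.
With the tool pointing down it reaches from about 0.4 to 0.85 m from the base axis. Payload 10.4 kg.
Tool frame: the origin (TCP) lies on the centre line of the jaws, within the pads' length; the fingertips stand 14 mm ahead of it and the grasp point (between the pads) lies 5 mm behind it (tip_reach is the z of the fingertips in the tool frame, in m); z points along the fingers, x is the direction in which the jaws open and shut, and the axes are right-handed (so a half turn about z gives the same grasp; the last joint's range is limited). The gripper opens to 87 mm and grips with 3 to 60 N. Pads are 19 mm wide; open, the fingers measure 117 mm over their backs; the gripper's body (75 mm by 190 mm) begins 51 mm behind the grasp point.
Start: joints at [-1.205, 0.332, -0.065, 1.46, 0.022, 1.35, -0.088], TCP at [0.237, 0.578, 0.237] pointing down, gripper open.
Joint ranges: [-2.6, 2.6], [-0.5, 2.12], [-1.47, 1.34], [0.16, 2.42], [-1.27, 4.41], [0.06, 2.06], [-2.6, 2.6]. Speed limits (rad/s): [2.22, 2.22, 2.79, 2.79, 3.14, 3.14, 3.14].

## Interface

Orientations are given as a unit quaternion [x, y, z, w].
In Python, from bench import * gives the robot as it stands.
- The arm moves only by the tool carry_out, never from a script. Its argument "rows" is a list of rows, each a list of 5 numbers: the closure, from -1 (fully open) to 1 (shut), so that 0 is half open, then the shift along the tool's x, y, z in units of 30 mm (1.0 is 30 mm), then the turn about the tool's z in units of 5 degrees (1.0 is 5 degrees). In form: [[jaw, x, y, z, turn], ...]. A call has 1 to 20 rows; each row shifts and turns the pose as measured when the row begins, along the tool's axes as they then stand; what a row does not reach is not made up. A row lasts 1/12 s, in which the tool goes at most 41.7 mm and 7.16 degrees, less where a joint would pass 70% of its speed; a pose out of reach is approached as far as the arm can. A call is refused whole if a number of a shift passes 1 or a number of a turn 1, either way. A call with a gripper value outside its range is refused whole. The fingers move at their own pace and stop on an object; "force" is the grip in N (left out, the last holds). Time passes only in rows, so rows that do not move let the fingers close. It gives the time, the measured TCP pose, the force and the opening at its end, in the units of the state.
- read_state(): the state, without advancing time (a new reading comes with each control period).
- camera(name): name is "scene" or "top"; returns the picture (420x560x3 uint8, blue, green, red); there is no depth.
- camera_info(name): a dict with "fx", "fy", "cx", "cy" (pixels), "extrinsics" (4x4, takes a point from camera to world coordinates). Camera axes: x right, y down, z forward; pixel columns grow to the right and rows downward; lengths in m; the calibration is good to about 2 mm. A picture is of the moment at which its call begins. camera_info takes no time and is no camera call.
- close_job(): hands the job in, once; it reports no verdict.
Trained networks look in the newest picture that a camera, given by its name, has taken for a name from the list of things; names that differ only in an ending like _2 or _b are one class to them, and where a whole thing is asked for, a point or a joint stands for the part that bears it (a point fixed in the world has none). Each returns a list of dicts, best first, with "conf" (0 to 1); they miss things now and then, are a little off and sometimes report something else, mostly with a low value. They report only what shows in the picture. A call takes as long as a camera call. They do not tell look-alikes from the thing itself.
- recognise(query, camera): "box" ([centre column, centre row, width, height] in pixels, round what is visible of it).
- silhouettes(query, camera): "mask" (420x560 bool, what is visible of it) and "box" ([centre column, centre row, width, height] in pixels, round what is visible of it).
- pinpoint(query, camera): "xy" ([column, row] in pixels: a listed point, or the origin of a listed thing).
The state is a dict: "time": time; "joint_positions": joint angles; "joint_vel": joint speeds; "joint_torque": joint torques, N m; "ee_pos": TCP position; "eef_rot": TCP orientation; "ft_force": force on the tool from outside, world axes, zero at the start; "torque": the same for the moment, N m; "width": finger opening in m.
Only numpy, scipy, OpenCV 4.12 (cv2) and the standard library are available. Lean on these libraries where they do the work, as an engineer would, in place of code of your own. Each camera call takes 0.05 s, during which the arm holds its last target. There are 200 camera calls.

## Task

Of the two loose white covers, stand the one as wide as the fixed housing half in the leaning jig, its flat back fully against that half, side edges in line, and let go. Then squeeze the spring clamp open, take it off its rail and clip it over the middle of the two flanges along the top, and let its jaws close so that, once let go, it holds both halves together, square and still pushed fully down with its throat stop on the flange tops. Leave the narrower cover, the glue bottle, the screwdriver and the tin where they are.

Things in the scene. Friction and masses are not known exactly. Their poses are not given: they have to be found in the camera images.
- back: White plastic half housing fixed in a plywood jig, leaning 0.36 rad towards the robot. Origin: middle of the bottom edge of its flat mating face, on the jig's sloping floor (z = 0, x 0 to 84, y +-85 mm). z runs up the face, x square out of it, y along the 120 width. Body x -26 to 0, 90 high. A cover is home when its frame coincides with this one.
- back_flange (a point): Top edge of the fixed half's flange, at the mating face: 120 mm above its bottom edge. Axes as back. The flange is 90 wide (y), 8 thick (x -8 to 0) and 30 high; with the cover home the two flanges together are 16 thick, centred on this point.
- cover: Loose white cover that matches: 120 mm wide, 0.13 to 0.25 kg, standing on the bench. Origin: middle of the bottom edge of its flat mating face; z up, y along the width, x out of its front. Shell x 0 to 26, 90 high; flange on top 90 wide, x 0 to 8, z 90 to 120.
- cover_web (a point): Middle of the top of the cover's web, an upright plate on its front to grip it by from above: 14 mm thick (y), x 26 to 66 and z 0 to 90 in the cover's frame. Axes as cover.
- cover_narrow: Loose white cover of the wrong size, only 80 mm wide (flange 60 wide), otherwise the same shape and frame as cover. To be left alone.
- clamp: Steel spring clamp, black rubber handles and jaw tips, 120 mm long, 24 wide (y), 0.12 kg, clipped on the rail's top edge, handles up. Origin: underside of its throat stop, which meets the top edge of the work; z up along the handles; the jaws close along x, equally from both sides. Jaw tips z -24 to -8, 16 apart at joint 0, about 33 squeezed fully. Hinge pin at z 22.
- clamp_handles (a point): Between the clamp's handles, 77 mm above its origin: the height to squeeze. Axes as clamp. Sleeves z 42 to 96 of the clamp; over the outside (x) they splay to 55 mm here and 63 at the top at joint 0; squeezed to the stop they are parallel, 32 over the outside. Squeezing takes 8 to 13 N on each. Released, each jaw presses with about 13 N.
- clamp_jaw (a joint): Angle of each clamp jaw (rad; both move together): 0 with 16 mm between the jaw tips (as on the rail, or on two flanges); grows as the handles are squeezed, stop at 0.22; -0.15 when closed empty.
- rail: Clamp rail, fixed: plywood board 16 mm thick (x), 160 long (y), top edge 100 above the bench, on a steel foot 90 x 180 x 12. Origin: under its centre, on the bench. The clamp sits on its top edge within 35 mm of the middle.
- glue: White glue bottle, 44 mm diameter, 110 high, standing; origin under its centre. To be left alone.
- screwdriver: Screwdriver 180 mm long, lying along its x; to be left alone.
- tin: Metal tin, 70 mm diameter, 80 high, standing; origin under its centre. To be left alone.
Things that resemble listed ones, but are neither listed nor needed, are in the scene too. Leave any green look-alike of the cover alone.

How it is judged:
On the way, in this order (a step that is already met when the one before it is completed fails the run):
1. the matching cover stands home in the jig, against the fixed half (x of cover in the frame of back between -0.003 and 0.004 m and y of cover in the frame of back between -0.008 and 0.008 m and z of cover in the frame of back between -0.004 and 0.004 m and angle between the x axis of cover and the x axis of back, either way round below 0.07 rad and angle between the z axis of cover and the z axis of back, either way round below 0.07 rad), for 0.2 s.
2. the clamp is carried off its rail with its jaws squeezed open (value of joint clamp_jaw above 0.12 rad and horizontal distance between clamp and rail above 0.1 m), for 0.2 s.
At the end, for the whole second after the job is handed in: Cover home in the jig on the fixed half (gap under 4 mm, 8 mm sideways, 4 mm in height, 0.07 rad); clamp closed on both flanges, throat within 3.5 mm of their tops, within 20 mm of the middle, tilted under 0.12 and turned under 0.2 rad, pressing each half with over 3 N; all at rest, released (all of step 1 and x of clamp in the frame of back between -0.006 and 0.006 m and y of clamp in the frame of back between -0.02 and 0.02 m and z of clamp in the frame of back between 0.115 and 0.1235 m and angle between the z axis of clamp and the z axis of back, either way round below 0.12 rad and angle between the x axis of clamp and the x axis of back, either way round below 0.2 rad and value of joint clamp_jaw between -0.05 and 0.05 rad and contact force between clamp and cover above 3 N and contact force between clamp and back above 3 N and linear speed of each of cover, clamp below 0.01 m/s); the robot touches nothing.
It fails at once if the narrow cover was moved by more than 30 mm (distance of cover_narrow from where it was at the start of the episode above 0.03 m).
It fails at once if the glue bottle was moved by more than 30 mm (distance of glue from where it was at the start of the episode above 0.03 m).
It fails at once if the screwdriver was moved by more than 30 mm (distance of screwdriver from where it was at the start of the episode above 0.03 m).
It fails at once if the tin was moved by more than 30 mm (distance of tin from where it was at the start of the episode above 0.03 m).
It also fails if it takes over 69 s, if anything falls off the work surface, if the arm or the gripper's body presses on something with over 40 N, if the wrist force passes 120 N, or if a joint passes its speed limit or range.

## Working session

There is one attempt and no reset: what is moved stays moved. The work goes in short steps, Python scripts to look and compute and a tool call to move; the robot and the scene stay as the last step left them, time stands still between calls to the robot, and variables do not carry over. Pictures are saved under pics/ and viewed, about 8 in all and at most 12, crops included, and the job is handed in when it is done.

Besides the shell and the picture viewer there is one more tool, called after ">>>" as name(argument=value, ...), one argument or row to a line, values as JSON. carry_out: Moves the arm, as the interface text tells. Its arguments: {"type":"object","properties":{"rows":{"type":"array","items":{"type":"array","items":{"type":"number"}}},"force":{"type":"number"}},"required":["rows"]}

```bash
mkdir -p pics; ls; python3 - <<'E'
from bench import *
import cv2,numpy as np
print(read_state())
for c in("scene","top"):
    im=camera(c);cv2.imwrite(f"pics/{c}0.png",im)
    i=camera_info(c);print(c,i["fx"],i["fy"],i["cx"],i["cy"]);print(np.round(i["extrinsics"],4).tolist())
    for q in["back","back_flange","cover","cover_web","cover_narrow","clamp","clamp_handles","rail","glue","screwdriver","tin"]:
        print(q,[(np.round(d["xy"]).tolist(),round(d["conf"],2)) for d in pinpoint(q,c)][:4])
E
```

```text
pics
{'time': 0.0, 'joint_positions': array([-1.20458386,  0.3328832 , -0.06470792,  1.46088788,  0.02161211,
        1.34990174, -0.08849531]), 'joint_vel': array([ 3.60165117e-05,  1.91915935e-03, -1.09604640e-03,  3.04489428e-04,
       -7.69669812e-04, -9.98122550e-04, -3.29802419e-04]), 'joint_torque': array([-1.95089800e-03, -6.23261976e+01,  2.32082012e-02, -3.89903641e+01,
       -6.15664618e-02,  3.97323340e-02,  1.65340803e-04]), 'ee_pos': array([0.23680296, 0.57802919, 0.23577239]), 'eef_rot': array([ 8.30378534e-01,  5.57199256e-01, -5.54031671e-04,  4.14753704e-04]), 'ft_force': array([1.10446468, 0.29494304, 0.68765716]), 'torque': array([ 0.08859606, -0.00904181, -0.00388793]), 'width': 0.0870324242911224}
scene 528.3598893440909 528.3598893440909 272.38874318108867 208.57237026622636
[[0.1569, 0.7677, -0.6213, 1.5969], [0.9876, -0.1219, 0.0988, -0.1445], [0.0001, -0.6291, -0.7773, 1.4236], [0.0, 0.0, 0.0, 1.0]]
back [([268.0, 240.0], 0.74)]
back_flange [([264.0, 209.0], 0.7)]
cover [([372.0, 194.0], 0.89), ([330.0, 184.0], 0.73), ([368.0, 169.0], 0.66)]
cover_web [([3
[... 415 characters left out ...]
313847545685
[[0.0203, -0.9925, 0.1209, 0.3918], [-0.9998, -0.02, 0.0042, -0.0058], [-0.0017, -0.121, -0.9927, 1.4941], [0.0, 0.0, 0.0, 1.0]]
back [([284.0, 191.0], 0.97)]
back_flange [([285.0, 198.0], 0.62)]
cover [([184.0, 274.0], 0.89), ([142.0, 245.0], 0.77), ([277.0, 126.0], 0.55)]
cover_web [([109.0, 282.0], 0.98), ([137.0, 229.0], 0.95), ([193.0, 282.0], 0.76), ([141.0, 245.0], 0.66)]
cover_narrow [([196.0, 234.0], 0.63)]
clamp [([408.0, 244.0], 0.54)]
clamp_handles [([413.0, 244.0], 0.51), ([286.0, 191.0], 0.27)]
rail [([398.0, 249.0], 0.67), ([277.0, 126.0], 0.41)]
glue [([361.0, 163.0], 0.77)]
screwdriver [([278.0, 124.0], 0.59), ([414.0, 245.0], 0.39)]
tin [([204.0, 156.0], 0.84)]
```

```bash
python3 -c "
import cv2,numpy as np
" ; ls pics
```

```text
scene0.png
top0.png
```

```bash
python3 -c "
import cv2
a=cv2.imread('pics/top0.png')[90:340,60:460];cv2.imwrite('pics/t0.png',cv2.resize(a,(800,500),interpolation=cv2.INTER_CUBIC))
a=cv2.imread('pics/scene0.png')[110:340,110:450];cv2.imwrite('pics/s0.png',cv2.resize(a,(800,541),interpolation=cv2.INTER_CUBIC))
"
```

```text
(no output)
```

View pics/t0.png

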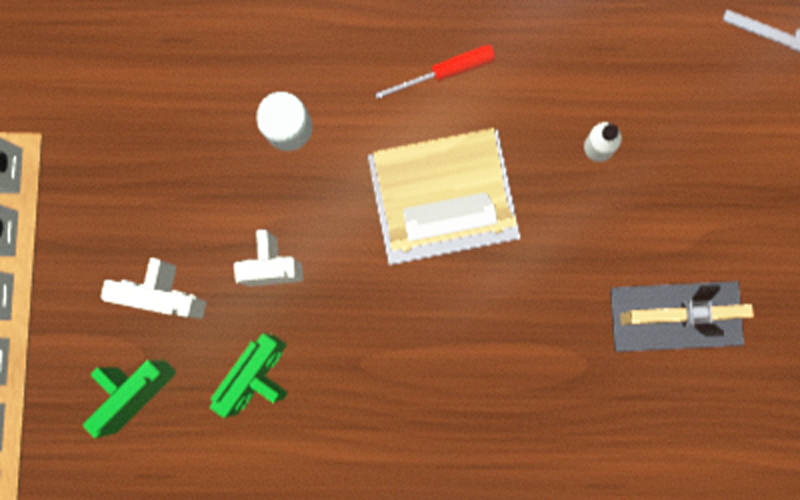

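View pics/s0.png

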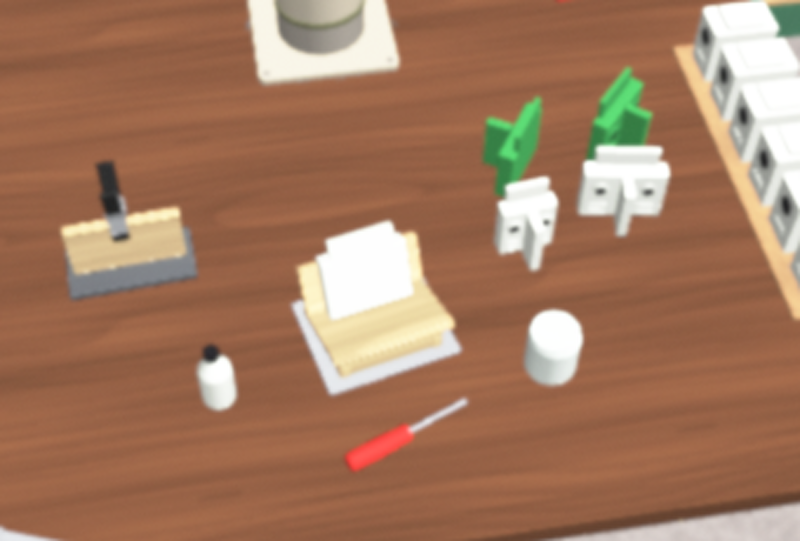

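The top view shows the wide white cover at about full-res pixel (137,235) and the narrow one at (193,222). The green look-alikes are at (120,290) and (185,278). The jig is at (283,190), the clamp on its rail at (410,247), the tin at (203,152), the glue at (361,160) and the screwdriver at (278,125). I choose the wide white cover and will fit poses to the silhouettes.

```bash
cat > h.py <<'E'
from bench import *
import cv2,numpy as np
from scipy.optimize import minimize,least_squares
from scipy.spatial.transform import Rotation as R
INF={c:camera_info(c) for c in("scene","top")}
def proj(P,c):
    i=INF[c];E=np.linalg.inv(i["extrinsics"]);q=np.atleast_2d(P)@E[:3,:3].T+E[:3,3]
    return np.c_[i["fx"]*q[:,0]/q[:,2]+i["cx"],i["fy"]*q[:,1]/q[:,2]+i["cy"]]
def onz(px,c,z):
    i=INF[c];E=i["extrinsics"];d=E[:3,:3]@np.array([(px[0]-i["cx"])/i["fx"],(px[1]-i["cy"])/i["fy"],1])
    return E[:3,3]+d*(z-E[2,3])/d[2]
def tri(pxs):
    return least_squares(lambda P:np.concatenate([proj(P,c)[0]-px for c,px in pxs]),[.5,0,.1])
def box(a):
    x0,x1,y0,y1,z0,z1=np.array(a)/1000
    return np.array([[x,y,z] for x in(x0,x1) for y in(y0,y1) for z in(z0,z1)])
COVER=[box(b) for b in([0,26,-60,60,0,90],[0,8,-45,45,90,120],[26,66,-7,7,0,90])]
NARROW=[box(b) for b in([0,26,-40,40,0,90],[0,8,-30,30,90,120],[26,66,-7,7,0,90])]
def render(boxes,T,c,S=4):
    m=np.zeros((420*S,560*S),np.uint8)
    for b in boxes:
        p=proj(b@T[:3,:3].T+T[:3,3],c)
        cv2.fillConvexPoly(m,cv2.convexHull(np.round((p+.5)*S-.5).astype(np.int32)),1)
    return cv2.resize(m.astype(np.float32),(560,420),interpolation=cv2.INTER_AREA)
def mk(p,lean=0):
    T=np.eye(4);T[:3,:3]=(R.from_euler('z',p[3])*R.from_euler('y',-lean)).as_matrix();T[:3,3]=p[:3];return T
def fit(boxes,masks,p0,lean=0,fixz=True):
    def cost(v):
        p=np.r_[v[:2],p0[2],v[2]] if fixz else np.r_[v[:3],v[3]]
        s=0
        for c,m in masks.items():
            r=render(boxes,mk(p,lean),c);s+=1-np.minimum(r,m).sum()/np.maximum(r,m).sum()
        return s/len(masks)
    v0=np.array([p0[0],p0[1],p0[3]] if fixz else p0,float);n=len(v0)
    st=np.array([.01,.01,.15]) if fixz else np.array([.01,.01,.01,.1])
    best=None
    for k in range(3):
        sim=np.vstack([v0]+[v0+st*np.eye(n)[i]/(2**k) for i in range(n)])
        o=minimize(cost,v0,method='Nelder-Mead',options=dict(initial_simplex=sim,xatol=2e-4,fatol=1e-4));v0=o.x
    return o.x,o.fun
E
python3 - <<'E'
from h import *
M={}
for c in("scene","top"):
    camera(c)
    for q in("cover","cover_narrow","back","clamp","rail"):
        for k,d in enumerate(silhouettes(q,c)[:5]):
            print(c,q,k,np.round(d["box"]).tolist(),round(d["conf"],2),d["mask"].sum());M[f"{c}_{q}_{k}"]=d["mask"]
np.savez("m.npz",**M)
for n,a,b in(("web",(373,190),(137,229)),("narrowO",(325,209),(196,234)),("back",(268,240),(284,191)),("flange",(264,209),(285,198)),("handles",(161,188),(413,244)),("clamp",(164,205),(408,244)),("rail",(167,220),(398,249)),("glue",(204,277),(361,163)),("tin",(344,264),(204,156)),("scr",(282,293),(278,124))):
    r=tri([("scene",a),("top",b)]);print(n,np.round(r.x,4),"res",np.round(r.fun,1))
E
```

```text
scene cover 0 [324.0, 175.0, 21.0, 43.0] 0.95 622
scene cover 1 [374.0, 159.0, 27.0, 42.0] 0.85 627
scene cover 2 [374.0, 190.0, 36.0, 38.0] 0.61 1004
scene cover 3 [159.0, 202.0, 12.0, 20.0] 0.31 131
scene cover_narrow 0 [331.0, 204.0, 30.0, 39.0] 0.71 714
scene back 0 [265.0, 226.0, 42.0, 41.0] 0.91 1215
scene back 1 [345.0, 260.0, 26.0, 32.0] 0.42 629
scene clamp 0 [158.0, 195.0, 12.0, 34.0] 0.62 291
scene rail 0 [166.0, 217.0, 60.0, 39.0] 0.97 1603
top cover 0 [138.0, 234.0, 51.0, 30.0] 0.9 721
top cover 1 [186.0, 278.0, 36.0, 39.0] 0.6 839
top cover_narrow 0 [192.0, 222.0, 33.0, 26.0] 0.93 486
top back 0 [288.0, 199.0, 44.0, 24.0] 0.82 733
top clamp 0 [410.0, 245.0, 21.0, 28.0] 0.63 348
top rail 0 [400.0, 250.0, 63.0, 36.0] 0.93 1789
web [0.4889 0.3808 0.071 ] res [ 1.1 -0.2  0.8  0.2]
narrowO [ 0.4829  0.2292 -0.0084] res [ 3.1 -0.4  2.5  0.4]
back [ 0.6077 -0.0073  0.0276] res [-1.7  0.1 -1.5 -0.2]
flange [ 0.5721 -0.0116  0.145 ] res [-1.1  0.  -0.9 -0.1]
handles [ 0.4591 -0.3282  0.1752] res [-3.3 -0.3 -2.6 -0.2]
clamp [ 0.4629 -0.3331  0.0968] res [-3.7 -0.4 -3.  -0.3]
rail [ 0.4528 -0.3313  0.0028] res [-1.7 -0.2 -1.4 -0.1]
glue [ 0.6973 -0.2255  0.0009] res [-2.2 -0.1 -2.  -0.2]
tin [ 0.7117  0.226  -0.0133] res [-1.3  0.2 -1.1 -0.2]
scr [0.8025 0.0103 0.0173] res [-0.3  0.  -0.3 -0. ]
```

```bash
cat > fit1.py <<'E'
from h import *
M=np.load("m.npz")
g=lambda a,b:{"scene":M[a].astype(float),"top":M[b].astype(float)}
BACK=[box([-26,0,-60,60,0,90]),box([-8,0,-45,45,90,120])]
RAIL=[box([-8,8,-80,80,12,100]),box([-45,45,-90,90,0,12])]
for y in(-.15,.15): print("cover",fit(COVER,g("scene_cover_2","top_cover_0"),[.46,.375,0,y]))
print("narrow",fit(NARROW,g("scene_cover_narrow_0","top_cover_narrow_0"),[.47,.23,0,0]))
print("rail",fit(RAIL,g("scene_rail_0","top_rail_0"),[.453,-.331,0,0]))
print("back",fit(BACK,g("scene_back_0","top_back_0"),[.607,-.008,.03,.15],lean=.36,fixz=False))
E
python3 fit1.py
```

```text
cover (array([ 0.45209792,  0.39185581, -0.17062514]), np.float64(0.10207235271497056))
cover (array([ 0.45201887,  0.39124324, -0.16430708]), np.float64(0.10244876894026556))
narrow (array([0.49393366, 0.23349451, 0.12947555]), np.float64(0.1239976766647406))
rail (array([ 0.45792332, -0.33250191,  0.0690476 ]), np.float64(0.15760460550817945))
back (array([ 0.61182829, -0.00540367,  0.03272784,  0.20969985]), np.float64(0.04751189819655932))
```

```bash
cat >> h.py <<'E'
def go(x,y,z,head=None):
    """print turn then shift (after the turn) in units for TCP target; head deg of tool x"""
    s=read_state();r=R.from_quat(s["eef_rot"]).as_matrix()
    h=np.degrees(np.arctan2(r[1,0],r[0,0]))
    t=0 if head is None else (h-head+90)%180-90
    print("t",round(s["time"],2),"tcp",np.round(s["ee_pos"],4),"head",round(h,1),"zaxis",np.round(r[:,2],3),"F",np.round(s["ft_force"],1),"w",round(s["width"],4),"j7",round(s["joint_positions"][6],2))
    rr=(R.from_matrix(r)*R.from_euler('z',t,degrees=True)).as_matrix()
    print(" turn u",round(t/5,2)," shift u",np.round(rr.T@(np.array([x,y,z])-s["ee_pos"])/.03,2))
E
python3 -c "
from h import *
go(.4993,.3834,.18,90-9.6)"
```

```text
t 1.8 tcp [0.2369 0.5784 0.2366] head 67.7 zaxis [ 0.  0. -1.] F [ 0.4 -0.7  0.9] w 0.087 j7 -0.09
 turn u -2.54  shift u [-4.95  9.71  1.89]
```

>>> carry_out(
  rows=[
    [-1,0,0,0,-0.85],
    [-1,0,0,0,-0.85],
    [-1,0,0,0,-0.85],
    [-1,-0.41,0.81,0,0],
    [-1,-0.41,0.81,0,0],
    [-1,-0.41,0.81,0,0],
    [-1,-0.41,0.81,0,0],
    [-1,-0.41,0.81,0,0],
    [-1,-0.41,0.81,0,0],
    [-1,-0.41,0.81,0.2,0],
    [-1,-0.41,0.81,0.2,0],
    [-1,-0.41,0.81,0.2,0],
    [-1,-0.41,0.81,0.2,0],
    [-1,-0.41,0.81,0.2,0],
    [-1,0,0,0.2,0],
  ],
)

```text
time: 3.05
ee_pos: [0.4892, 0.398, 0.2004]
eef_rot: [0.757, 0.653, 0.002, -0.001]
ft_force: [0.3, -0.6, 0.5]
width: 0.0868
```

```bash
python3 -c "
from h import *
go(.4993,.3834,.15,90-9.6)
for c in('scene','top'):
    cv2.imwrite('pics/a_%s.png'%c,camera(c))
a=cv2.imread('pics/a_scene.png')[100:250,280:480];b=cv2.imread('pics/a_top.png')[180:330,60:260]
cv2.imwrite('pics/a.png',np.hstack([cv2.resize(a,None,fx=2,fy=2,interpolation=2),cv2.resize(b,None,fx=2,fy=2,interpolation=2)]))"
```

```text
t 3.05 tcp [0.4892 0.398  0.2004] head 81.5 zaxis [ 0.002  0.004 -1.   ] F [ 0.3 -0.6  0.5] w 0.0868 j7 0.68
 turn u 0.23  shift u [-0.43  0.41  1.68]
```

View pics/a.png

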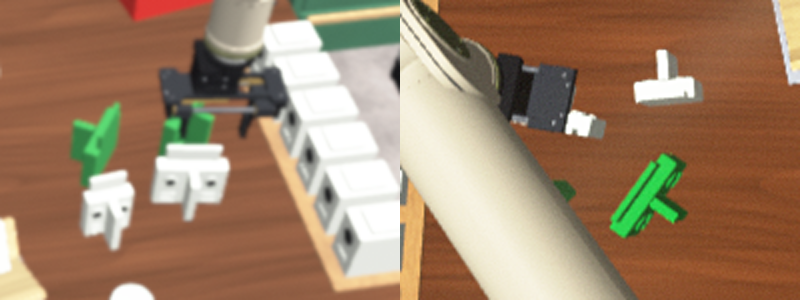

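The left half shows the wide white cover at scene pixel (375,188), with its web to the front and the gripper above and behind it. The narrow cover is beside it at (332,203), so the choice is confirmed.

>>> carry_out(
  rows=[
    [-1,-0.21,0.2,0,0.23],
    [-1,-0.22,0.21,0,0],
    [-1,0,0,0,0],
    [-1,0,0,0.6,0],
    [-1,0,0,0.6,0],
    [-1,0,0,0.6,0],
    [-1,0,0,0.6,0],
    [-1,0,0,0.6,0],
    [-1,0,0,0.6,0],
    [-1,0,0,0.4,0],
    [-1,0,0,0.2,0],
    [-1,0,0,0,0],
  ],
)

```text
time: 4.15
ee_pos: [0.4916, 0.3958, 0.0753]
eef_rot: [0.759, 0.651, 0.006, -0.004]
ft_force: [-0.4, -0.1, -0.4]
width: 0.0868
```

```bash
python3 -c "
from h import *
go(.4993,.3834,.073,90-9.6)"
```

```text
t 4.15 tcp [0.4916 0.3958 0.0753] head 81.2 zaxis [ 0.003  0.015 -1.   ] F [-0.4 -0.1 -0.4] w 0.0868 j7 0.7
 turn u 0.16  shift u [-0.37  0.32  0.07]
```

>>> carry_out(
  rows=[
    [-1,-0.25,0.2,0,0.2],
    [-1,-0.25,0.2,0,0],
    [-1,0,0.1,0,0],
    [-1,0,0,0,0],
  ],
)

```text
time: 4.48
ee_pos: [0.5064, 0.3777, 0.0783]
eef_rot: [0.765, 0.644, 0.008, -0.004]
ft_force: [0.7, -0.1, -0.2]
width: 0.0873
```

```bash
python3 -c "
from h import *
go(.4993,.3834,.073,90-9.6)"
```

```text
t 4.48 tcp [0.5064 0.3777 0.0783] head 80.1 zaxis [ 0.006  0.017 -1.   ] F [ 0.7 -0.1 -0.2] w 0.0873 j7 0.72
 turn u -0.05  shift u [ 0.14 -0.27  0.18]
```

>>> carry_out(
  rows=[
    [-1,0.1,-0.2,0.15,0],
    [-1,0,0,0,0],
  ],
)

```text
time: 4.65
ee_pos: [0.5021, 0.3817, 0.0749]
eef_rot: [0.766, 0.643, 0.009, -0.004]
ft_force: [-0.4, 0.5, 0.4]
width: 0.087
```

>>> carry_out(
  rows=[
    [0.4,0,0,0,0],
    [0.8,0,0,0,0],
    [1,0,0,0,0],
    [1,0,0,0,0],
    [1,0,0,0,0],
    [1,0,0,0,0],
  ],
  force=45,
)

```text
time: 5.15
ee_pos: [0.5012, 0.3831, 0.0752]
eef_rot: [0.765, 0.644, 0.009, -0.005]
ft_force: [0.2, -0.1, 0.4]
width: 0.0551
```

```bash
python3 -c "
from h import *
go(.4993,.3834,.073,90-9.6)"
```

```text
t 5.15 tcp [0.5012 0.3831 0.0752] head 80.1 zaxis [ 0.008  0.019 -1.   ] F [ 0.2 -0.1  0.4] w 0.0551 j7 0.71
 turn u -0.05  shift u [-0.   -0.06  0.07]
```

>>> carry_out(
  rows=[
    [1,0,0,0,0],
    [1,0,0,0,0],
    [1,0,0,0,0],
    [1,0,0,0,0],
    [1,0,0,0,0],
    [1,0,0,0,0],
    [1,0,0,0,0],
    [1,0,0,0,0],
    [1,0,0,0,0],
    [1,0,0,0,0],
  ],
)

```text
time: 5.98
ee_pos: [0.5015, 0.3824, 0.0755]
eef_rot: [0.765, 0.643, 0.009, -0.004]
ft_force: [-0.3, -0.1, 0.6]
width: 0.0136
```

```bash
python3 -c "
from h import *
go(.4993,.3834,.073,90-9.6)"
```

```text
t 5.98 tcp [0.5015 0.3824 0.0755] head 80.1 zaxis [ 0.008  0.018 -1.   ] F [-0.3 -0.1  0.6] w 0.0136 j7 0.71
 turn u -0.06  shift u [ 0.02 -0.08  0.08]
```

>>> carry_out(
  rows=[
    [1,0,0,-0.3,0],
    [1,0,0,-0.6,0],
    [1,0,0,-0.9,0],
    [1,0,0,-0.9,0],
    [1,0,0,-0.9,0],
    [1,0,0,-0.9,0],
    [1,0,0,-0.9,0],
    [1,0,0,-0.6,0],
    [1,0,0,-0.3,-0.8],
    [1,0,0,0,-0.9],
    [1,0,0,0,-0.9],
    [1,0,0,0,-0.9],
    [1,0,0,0,-0.9],
    [1,0,0,0,0],
    [1,0,0,0,0],
  ],
)

```text
time: 7.23
ee_pos: [0.497, 0.3788, 0.2796]
eef_rot: [0.622, 0.783, 0.01, -0.003]
ft_force: [-1.0, -1.5, -2.2]
width: 0.0137
```

```bash
python3 -c "
from h import *
go(.6687,.0071,.25,102)"
```

```text
t 7.23 tcp [0.497  0.3788 0.2796] head 103.1 zaxis [ 0.008  0.02  -1.   ] F [-1.  -1.5 -2.2] w 0.0137 j7 1.09
 turn u 0.21  shift u [-13.32   3.01   0.78]
```

>>> carry_out(
  rows=[
    [1,-0.4,0.1,0,0.2],
    [1,-0.8,0.18,0,0],
    [1,-0.8,0.18,0,0],
    [1,-0.8,0.18,0,0],
    [1,-0.8,0.18,0,0],
    [1,-0.8,0.18,0,0],
    [1,-0.8,0.18,0,0],
    [1,-0.8,0.18,0,0],
    [1,-0.8,0.18,0,0],
    [1,-0.8,0.18,0,0],
    [1,-0.8,0.18,0,0],
    [1,-0.8,0.18,0,0],
    [1,-0.8,0.18,0,0],
    [1,-0.8,0.18,0,0],
    [1,-0.8,0.18,0,0],
    [1,-0.6,0.18,0,0],
    [1,-0.4,0.1,0,0],
    [1,0,0,0,0],
    [1,0,0,0,0],
  ],
)

```text
time: 8.82
ee_pos: [0.6576, -0.0119, 0.2727]
eef_rot: [0.655, 0.756, 0.008, -0.003]
ft_force: [0.4, 0.6, -1.7]
width: 0.0139
```

```bash
python3 -c "
from h import *
go(.6687,.0071,.25,102)
for c in('scene','top'):
    cv2.imwrite('pics/b_%s.png'%c,camera(c))
a=cv2.imread('pics/b_scene.png')[120:310,190:390];b=cv2.imread('pics/b_top.png')[80:270,190:390]
cv2.imwrite('pics/b.png',np.hstack([cv2.resize(a,None,fx=2,fy=2,interpolation=2),cv2.resize(b,None,fx=2,fy=2,interpolation=2)]))"
```

```text
t 8.82 tcp [ 0.6576 -0.0119  0.2727] head 98.2 zaxis [ 0.005  0.016 -1.   ] F [ 0.4  0.6 -1.7] w 0.0139 j7 1.74
 turn u -0.76  shift u [0.53 0.49 0.77]
```

View pics/b.png

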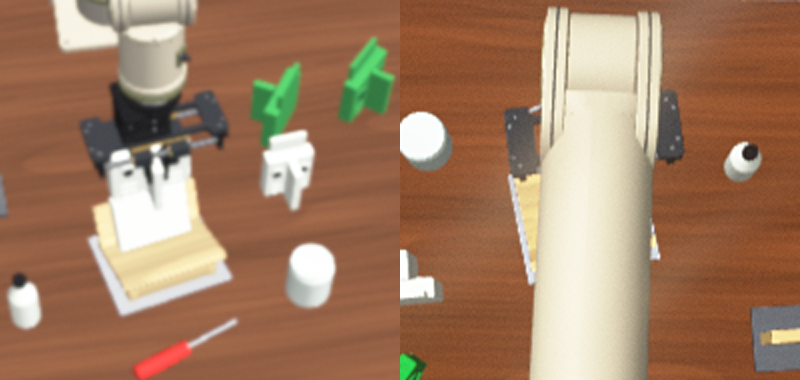

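The cover is held upright behind the fixed half, at about (267,200) in the full scene picture. The jig below it is clear. Next I correct the position and lower it.

>>> carry_out(
  rows=[
    [1,0.25,0.25,0,-0.4],
    [1,0.25,0.25,0,-0.4],
    [1,0,0,0.4,0],
    [1,0,0,0.5,0],
    [1,0,0,0.5,0],
    [1,0,0,0.5,0],
    [1,0,0,0.5,0],
    [1,0,0,0.3,0],
    [1,0,0,0,0],
  ],
)

```text
time: 9.67
ee_pos: [0.671, 0.0244, 0.1847]
eef_rot: [0.617, 0.787, 0.01, -0.005]
ft_force: [0.4, 0.3, -2.7]
width: 0.0137
```

```bash
python3 -c "
from h import *
go(.6687,.0071,.14,102)"
```

```text
t 9.67 tcp [0.671  0.0244 0.1847] head 103.8 zaxis [ 0.005  0.022 -1.   ] F [ 0.4  0.3 -2.7] w 0.0137 j7 1.79
 turn u 0.37  shift u [-0.58 -0.21  1.48]
```

>>> carry_out(
  rows=[
    [1,-0.25,-0.1,0,0.3],
    [1,-0.2,-0.05,0,0],
    [1,0,0,0,0],
    [1,0,0,0.3,0],
    [1,0,0,0.3,0],
    [1,0,0,0,0],
    [1,0,0,0,0],
  ],
)

```text
time: 10.25
ee_pos: [0.6709, 0.0095, 0.1669]
eef_rot: [0.628, 0.778, 0.011, -0.004]
ft_force: [0.1, 0.1, -0.8]
width: 0.0138
```

```bash
python3 -c "
from h import *
go(.6687,.0071,.14,102)"
```

```text
t 10.25 tcp [0.6709 0.0095 0.1669] head 102.2 zaxis [ 0.008  0.022 -1.   ] F [ 0.1  0.1 -0.8] w 0.0138 j7 1.79
 turn u 0.04  shift u [-0.08 -0.1   0.9 ]
```

>>> carry_out(
  rows=[
    [1,-0.04,-0.04,0.3,0],
    [1,0,0,0.3,0],
    [1,0,0,0.2,0],
    [1,0,0,0,0],
    [1,0,0,0,0],
  ],
  force=30,
)

```text
time: 10.67
ee_pos: [0.6698, 0.009, 0.1398]
eef_rot: [0.628, 0.779, 0.011, -0.004]
ft_force: [0.5, 0.4, -1.6]
width: 0.0139
```

```bash
python3 -c "
from h import *
go(.6687,.0071,.14,102)"
```

```text
t 10.67 tcp [0.6698 0.009  0.1398] head 102.3 zaxis [ 0.008  0.022 -1.   ] F [ 0.5  0.4 -1.6] w 0.0139 j7 1.8
 turn u 0.05  shift u [-0.05 -0.05 -0.01]
```

>>> carry_out(
  rows=[
    [1,0,0,0.15,0],
    [1,0,0,0.15,0],
    [1,0,0,0,0],
  ],
  force=8,
)

```text
time: 10.92
ee_pos: [0.6713, 0.0094, 0.1339]
eef_rot: [0.627, 0.779, 0.013, -0.003]
ft_force: [0.0, 1.0, -2.4]
width: 0.0138
```

>>> carry_out(
  rows=[
    [1,0,0,0.15,0],
    [1,0,0,0.15,0],
    [1,0,0,0,0],
  ],
)

```text
time: 11.17
ee_pos: [0.6733, 0.0099, 0.1288]
eef_rot: [0.627, 0.779, 0.015, -0.001]
ft_force: [-0.3, -0.3, -2.7]
width: 0.014
```

```bash
python3 -c "
from h import *
go(.6687,.0071,.14,102)
for c in('scene','top'):
    cv2.imwrite('pics/c_%s.png'%c,camera(c))
a=cv2.imread('pics/c_scene.png')[130:280,190:340];
cv2.imwrite('pics/c.png',cv2.resize(a,None,fx=4,fy=4,interpolation=2))"
```

```text
t 11.17 tcp [0.6733 0.0099 0.1288] head 102.3 zaxis [ 0.017  0.024 -1.   ] F [-0.3 -0.3 -2.7] w 0.014 j7 1.8
 turn u 0.06  shift u [-0.05 -0.16 -0.38]
```

View pics/c.png

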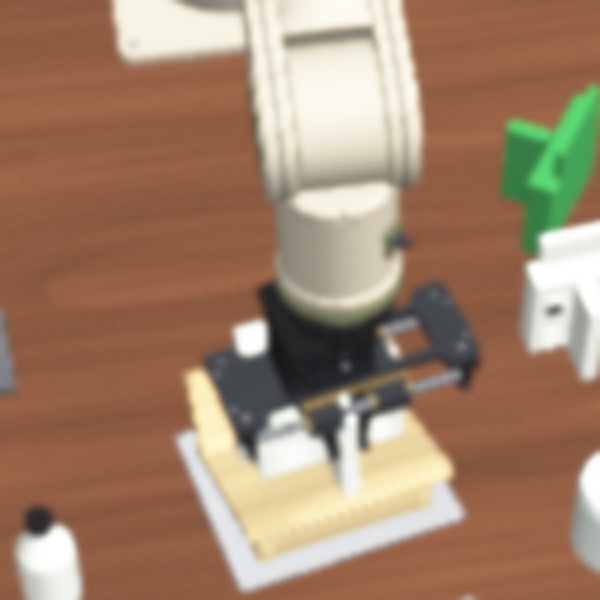

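```bash
python3 -c "
from h import *
B=mk([.612,-.0054,.0327,.21],.36)
def pp(T,p): return np.round((proj(np.array(p)@T[:3,:3].T+T[:3,3],'scene')-[190,130])*4)
P=[[.066,0,0],[.066,0,.09],[.026,-.06,0],[.026,.06,0]]
print('home',pp(B,P).tolist())
for l in (0,.18,.36,.5):
  C=mk([0,0,0,.21],l);C[:3,3]=np.array([.6733,.0099,.1338])-C[:3,:3]@[.05,0,.0805]
  e=np.linalg.inv(B)@np.r_[C[:3,3],1]
  print(l,pp(C,P).tolist(),'orig in back',np.round(e[:3],3), 'corner', np.round((np.linalg.inv(B)@np.r_[C[:3,:3]@[.066,0,0]+C[:3,3],1])[:3],3))
"
```

```text
home [[336.0, 483.0], [321.0, 388.0], [248.0, 479.0], [389.0, 435.0]]
0 [[347.0, 502.0], [347.0, 434.0], [257.0, 485.0], [398.0, 440.0]] orig in back [0.02  0.002 0.015] corner [ 0.081  0.002 -0.009]
0.18 [[353.0, 513.0], [346.0, 430.0], [263.0, 502.0], [405.0, 456.0]] orig in back [0.031 0.002 0.002] corner [ 0.096  0.002 -0.01 ]
0.36 [[360.0, 522.0], [345.0, 426.0], [270.0, 517.0], [413.0, 471.0]] orig in back [ 0.045  0.002 -0.008] corner [ 0.111  0.002 -0.008]
0.5 [[364.0, 526.0], [344.0, 422.0], [275.0, 528.0], [418.0, 482.0]] orig in back [ 0.056  0.002 -0.014] corner [ 0.122  0.002 -0.005]
```

>>> carry_out(
  rows=[
    [1,0,-0.2,0,0],
    [1,0,-0.25,0.05,0],
    [1,0,-0.25,0.05,0],
    [1,0,-0.2,0.05,0],
    [1,0,0,0,0],
  ],
  force=6,
)

```text
time: 11.68
ee_pos: [0.6439, 0.0035, 0.1222]
eef_rot: [0.627, 0.779, 0.014, -0.001]
ft_force: [-0.8, -0.5, -1.5]
width: 0.014
```

```bash
python3 -c "
from h import *
go(.63,-.0015,.12,102)"
```

```text
t 11.68 tcp [0.6439 0.0035 0.1222] head 102.3 zaxis [ 0.016  0.023 -1.   ] F [-0.8 -0.5 -1.5] w 0.014 j7 1.8
 turn u 0.06  shift u [-0.07 -0.49  0.06]
```

>>> carry_out(
  rows=[
    [1,0,-0.2,0.05,0],
    [1,0,-0.15,0.05,0],
    [1,0,-0.1,0,0],
    [1,0,0,0,0],
  ],
)

```text
time: 12.02
ee_pos: [0.6331, 0.0013, 0.1212]
eef_rot: [0.627, 0.779, 0.018, 0.003]
ft_force: [0.1, 0.1, -2.0]
width: 0.0139
```

```bash
python3 -c "
from h import *
go(.63,-.0015,.12,102)
for c in('scene','top'):
    cv2.imwrite('pics/d_%s.png'%c,camera(c))
a=cv2.imread('pics/d_scene.png')[160:280,200:320];
cv2.imwrite('pics/d.png',cv2.resize(a,None,fx=5,fy=5,interpolation=2))"
```

```text
t 12.02 tcp [0.6331 0.0013 0.1212] head 102.3 zaxis [ 0.027  0.025 -0.999] F [ 0.1  0.1 -2. ] w 0.0139 j7 1.81
 turn u 0.07  shift u [-0.07 -0.12  0.03]
```

View pics/d.png

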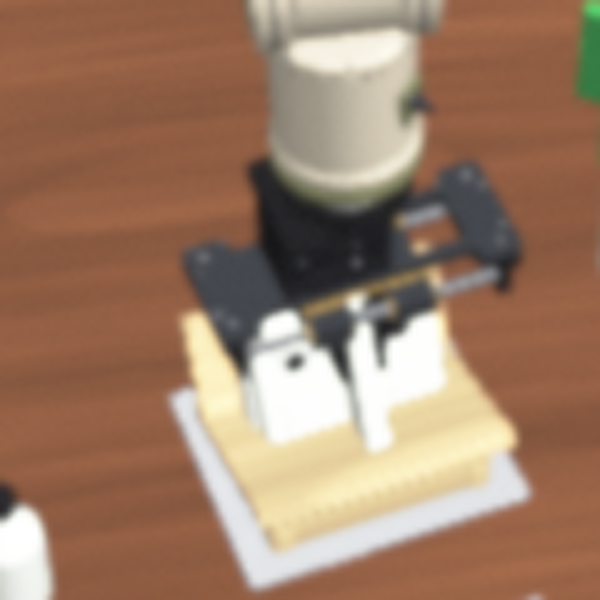

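The web's front bottom corner is at about (275.6,249.6) and the shell corners at (254,248) and (288,237), all within about 1.5 px of the predicted home pixels. I'll let go, rise clear and check.

>>> carry_out(
  rows=[
    [0.3,0,0,0,0],
    [0.3,0,0,0,0],
    [0.3,0,0,0,0],
    [0.3,0,0,0,0],
    [0.3,0,0,0,0],
    [0.3,0,0,-0.3,0],
    [0.3,0,0,-0.6,0],
    [0.3,0,0,-0.8,0],
    [0.3,0,0,-0.8,0],
    [0.3,0,0,-0.8,0],
    [0.3,0.8,0,-0.3,0],
    [0.3,0.8,0,0,0],
    [0.3,0.8,0,0,0],
    [0.3,0.8,0,0,0],
    [0.3,0.8,0,0,0],
    [0.3,0,0,0,0],
  ],
)

```text
time: 13.45
ee_pos: [0.603, 0.1167, 0.2436]
eef_rot: [0.63, 0.776, 0.018, 0.003]
ft_force: [-0.2, 1.8, -1.1]
width: 0.0304
```

```bash
python3 - <<'E'
from h import *
go(.63,-.0015,.12,102)
M={}
for c in('scene','top'):
    cv2.imwrite('pics/e_%s.png'%c,camera(c))
    for q in('cover','back'):
        for d in silhouettes(q,c)[:4]:
            print(c,q,np.round(d['box']),round(d['conf'],2))
a=cv2.imread('pics/e_scene.png')[180:280,200:320];b=cv2.imread('pics/e_top.png')[140:240,230:350]
cv2.imwrite('pics/e.png',cv2.resize(np.hstack([a,b]),None,fx=3.3,fy=3.3,interpolation=2))
B=mk([.612,-.0054,.0327,.21],.36)
for c in('scene','top'):
    m=render(COVER,B,c)>.5; ys,xs=np.where(m);print(c,'home box',(xs.min()+xs.max())/2,(ys.min()+ys.max())/2,np.ptp(xs),np.ptp(ys))
E
```

```text
t 13.45 tcp [0.603  0.1167 0.2436] head 101.9 zaxis [ 0.027  0.024 -0.999] F [-0.2  1.8 -1.1] w 0.0304 j7 1.56
 turn u -0.02  shift u [-4.12 -0.07  4.04]
scene cover [373. 161.  28.  38.] 0.83
scene cover [269. 227.  42.  42.] 0.64
scene back [260. 225.  31.  40.] 0.61
top cover [124. 288.  45.  41.] 0.91
top cover [186. 277.  38.  45.] 0.85
top cover [283. 185.  42.  35.] 0.58
top back [286. 202.  46.  20.] 0.55
scene home box 266.5 228.0 41 46
top home box 283.0 183.5 46 35
```

View pics/e.png

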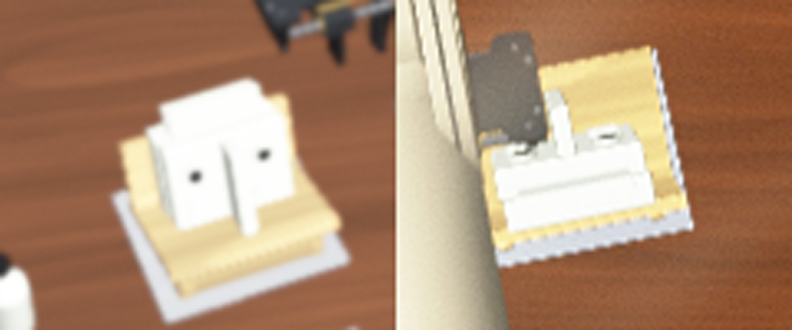

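The cover stands in the jig against the fixed half. In the top view the cover's flange lies directly behind the fixed one. I'll move towards the clamp and then measure both without the arm in the way.

```bash
python3 -c "
from h import *
go(.47,-.27,.30)"
```

```text
t 13.75 tcp [0.6045 0.109  0.2426] head 101.4 zaxis [ 0.027  0.021 -0.999] F [-0.   0.1  0.4] w 0.0302 j7 1.57
 turn u 0.0  shift u [-11.47  -6.83  -2.29]
```

>>> carry_out(
  rows=[
    [-0.8,0,0,-0.8,0],
    [-0.8,0,0,-0.8,0],
    [-0.8,-0.8,-0.48,0,1],
    [-0.8,-0.8,-0.48,0,0],
    [-0.8,-0.8,-0.48,0,0],
    [-0.8,-0.8,-0.48,0,0],
    [-0.8,-0.8,-0.48,0,0],
    [-0.8,-0.8,-0.48,0,0],
    [-0.8,-0.8,-0.48,0,0],
    [-0.8,-0.8,-0.48,0,0],
    [-0.8,-0.8,-0.48,0,0],
    [-0.8,-0.8,-0.48,0,0],
    [-0.8,-0.8,-0.48,0,0],
    [-0.8,-0.8,-0.4,0,0],
    [-0.8,-0.6,-0.2,0,0],
    [-0.8,0,0,0,1],
    [-0.8,0,0,0,1],
    [-0.8,0,0,0,1],
    [-0.8,0,0,0,1],
    [-0.8,0,0,0,1],
  ],
)

```text
time: 15.42
ee_pos: [0.4445, -0.252, 0.2819]
eef_rot: [0.828, 0.56, 0.015, -0.0]
ft_force: [-0.6, 0.4, 0.9]
width: 0.0786
```

>>> carry_out(
  rows=[
    [-0.8,0,0,0,1],
    [-0.8,0,0,0,1],
    [-0.8,0,0,0,1],
    [-0.8,0,0,0,1],
    [-0.8,0,0,0,1],
    [-0.8,0,0,0,1],
    [-0.8,0,0,0,1],
    [-0.8,0,0,0,1],
    [-0.8,0,0,0,1],
    [-0.8,0,0,0,1],
  ],
)

```text
time: 16.25
ee_pos: [0.4382, -0.2619, 0.2821]
eef_rot: [0.992, 0.126, 0.013, -0.007]
ft_force: [-0.2, -0.2, 0.6]
width: 0.0789
```

```bash
python3 - <<'E'
from h import *
go(.46,-.33,.30,4)
M={}
for c in('scene','top'):
    im=camera(c);cv2.imwrite('pics/f_%s.png'%c,im)
    hsv=cv2.cvtColor(im,cv2.COLOR_BGR2HSV)
    for q in('cover','back','clamp'):
        for d in silhouettes(q,c)[:4]:
            print(c,q,np.round(d['box']),round(d['conf'],2))
            b=d['box']
            if (q in('cover','back') and abs(b[0]-275)<25 and abs(b[1]-210)<40) or q=='clamp': M[c+'_'+q]=d['mask']
np.savez('m2.npz',**M)
if 'scene_cover' in M and 'top_cover' in M:
    g={c:M[c+'_cover'].astype(float) for c in('scene','top')}
    print('cover fit',fit(COVER,g,[.612,-.0054,.0327,.21],.36,False))
BACK=[box([-26,0,-60,60,0,90]),box([-8,0,-45,45,90,120])]
u={c:((M.get(c+'_cover',0)+M.get(c+'_back',0))>0).astype(float) for c in('scene','top')}
print('union fit',fit(COVER+BACK,u,[.612,-.0054,.0327,.21],.36,False))
a=cv2.imread('pics/f_scene.png')[180:280,200:320];b=cv2.imread('pics/f_top.png')[140:240,230:350]
cv2.imwrite('pics/f.png',cv2.resize(np.hstack([a,b]),None,fx=3.3,fy=3.3,interpolation=2))
E
```

```text
t 16.25 tcp [ 0.4382 -0.2619  0.2821] head 14.4 zaxis [ 0.024  0.017 -1.   ] F [-0.2 -0.2  0.6] w 0.0789 j7 0.74
 turn u 2.08  shift u [ 0.58  2.31 -0.62]
scene cover [270. 226.  40.  44.] 0.82
scene cover [373. 163.  26.  44.] 0.71
scene cover [326. 174.  27.  40.] 0.62
scene clamp [159. 196.  12.  37.] 0.64
scene clamp [267. 225.  41.  46.] 0.26
top cover [124. 288.  46.  40.] 0.97
top cover [185. 276.  35.  40.] 0.97
top cover [282. 185.  43.  36.] 0.69
top back [289. 202.  45.  17.] 0.6
cover fit (array([ 0.61154356, -0.00114397,  0.03110244,  0.20054683]), np.float64(0.07499273440294857))
union fit (array([ 0.61196443, -0.00158919,  0.02877341,  0.19085837]), np.float64(0.12067070123371682))
```

View pics/f.png

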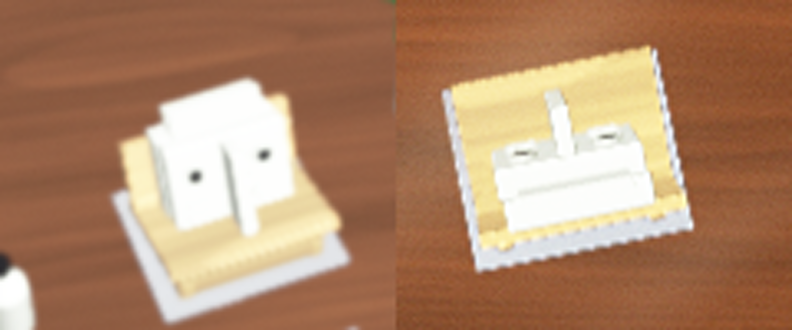

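The fit puts the cover at about 0 mm gap, 4 mm sideways and 2 mm in height, all close to the noise. As insurance I'll push gently with closed fingers on the web front, then go for the clamp.

```bash
python3 -c "
from h import *
go(.715,.019,.30,12)"
```

```text
t 16.65 tcp [ 0.4387 -0.261   0.2821] head 14.9 zaxis [ 0.024  0.017 -1.   ] F [0.  0.2 0.8] w 0.0783 j7 0.75
 turn u 0.57  shift u [10.96 -7.22 -0.21]
```

>>> carry_out(
  rows=[
    [1,0,0,-0.3,0.55],
    [1,0.78,-0.52,0,0],
    [1,0.78,-0.52,0,0],
    [1,0.78,-0.52,0,0],
    [1,0.78,-0.52,0,0],
    [1,0.78,-0.52,0,0],
    [1,0.78,-0.52,0,0],
    [1,0.78,-0.52,0,0],
    [1,0.78,-0.52,0,0],
    [1,0.78,-0.52,0,0],
    [1,0.78,-0.52,0,0],
    [1,0.78,-0.52,0,0],
    [1,0.78,-0.52,0,0],
    [1,0.78,-0.5,0,0],
    [1,0.4,-0.2,0,0],
    [1,0,0,0,0],
    [1,0,0,0,0],
  ],
)

```text
time: 18.07
ee_pos: [0.7139, 0.0229, 0.3002]
eef_rot: [0.994, 0.113, 0.012, -0.008]
ft_force: [-0.3, 0.2, 0.5]
width: 0.0003
```

```bash
python3 -c "
from h import *
go(.715,.019,.117,12)"
```

```text
t 18.07 tcp [0.7139 0.0229 0.3002] head 12.9 zaxis [ 0.022  0.019 -1.   ] F [-0.3  0.2  0.5] w 0.0003 j7 0.23
 turn u 0.19  shift u [-0.15  0.22  6.1 ]
```

>>> carry_out(
  rows=[
    [1,0,0.15,0.5,0.15],
    [1,0,0,0.8,0],
    [1,0,0,0.8,0],
    [1,0,0,0.8,0],
    [1,0,0,0.8,0],
    [1,0,0,0.8,0],
    [1,0,0,0.8,0],
    [1,0,0,0.5,0],
    [1,-0.3,0,0,0],
    [1,-0.4,0,0,0],
    [1,-0.2,0,0,0],
    [1,0,0,0,0],
  ],
)

```text
time: 19.07
ee_pos: [0.684, -0.0005, 0.1211]
eef_rot: [0.995, 0.102, 0.013, -0.005]
ft_force: [-0.3, -0.8, 0.2]
width: 0.0003
```

```bash
python3 -c "
from h import *
go(.670,.0095,.117,12)"
```

```text
t 19.07 tcp [ 6.840e-01 -5.000e-04  1.211e-01] head 11.7 zaxis [ 0.025  0.013 -1.   ] F [-0.3 -0.8  0.2] w 0.0003 j7 0.27
 turn u -0.06  shift u [-0.39 -0.42  0.13]
```

>>> carry_out(
  rows=[
    [1,0,-0.25,0.05,0],
    [1,0,-0.1,0.05,0],
    [1,0,0,0,0],
  ],
)

```text
time: 19.32
ee_pos: [0.6822, 0.0093, 0.1199]
eef_rot: [0.995, 0.101, 0.014, -0.005]
ft_force: [0.7, -0.8, -0.4]
width: 0.0005
```

>>> carry_out(
  rows=[
    [1,-0.15,0,0,0],
    [1,-0.1,0,0,0],
    [1,-0.1,0,0,0],
    [1,-0.05,0,0,0],
    [1,0,0,0,0],
  ],
)

```text
time: 19.73
ee_pos: [0.6703, 0.0078, 0.12]
eef_rot: [0.995, 0.102, 0.015, -0.005]
ft_force: [-0.5, -0.1, 0.7]
width: 0.0005
```

```bash
python3 -c "
from h import *
go(.670,.0095,.117,12)"
```

```text
t 19.73 tcp [0.6703 0.0078 0.12  ] head 11.7 zaxis [ 0.029  0.014 -0.999] F [-0.5 -0.1  0.7] w 0.0005 j7 0.25
 turn u -0.05  shift u [-0.   -0.06  0.1 ]
```

Now small steps until contact.

>>> carry_out(
  rows=[
    [1,-0.1,0,0,0],
    [1,-0.1,0,0,0],
    [1,-0.05,0,0,0],
  ],
)

```text
time: 19.98
ee_pos: [0.6625, 0.0059, 0.1198]
eef_rot: [0.995, 0.102, 0.015, -0.005]
ft_force: [0.0, -0.3, 0.3]
width: 0.0004
```

>>> carry_out(
  rows=[
    [1,-0.1,0,0,0],
    [1,-0.1,0,0,0],
    [1,-0.05,0,0,0],
  ],
)

```text
time: 20.23
ee_pos: [0.6611, 0.006, 0.1222]
eef_rot: [0.994, 0.103, 0.023, -0.005]
ft_force: [3.8, 0.0, -0.5]
width: 0.0003
```

>>> carry_out(
  rows=[
    [1,-0.1,0,0,0],
    [1,-0.05,0,0,0],
  ],
)

```text
time: 20.4
ee_pos: [0.6603, 0.0061, 0.1239]
eef_rot: [0.994, 0.103, 0.028, -0.005]
ft_force: [3.5, 1.0, 0.1]
width: 0.0006
```

The push met a firm stop at about 3.8 N and the TCP stayed at x≈0.661, so the cover is seated. Backing off and going to the clamp.

>>> carry_out(
  rows=[
    [1,0.4,0,0,0],
    [1,0.5,0,0,0],
    [1,0.2,0,-0.3,0],
    [-1,0,0,-0.8,0],
    [-1,0,0,-0.8,0],
    [-1,0,0,-0.8,0],
    [-1,0,0,-0.8,0],
    [-1,0,0,-0.8,0],
    [-1,0,0,-0.8,0],
    [-1,0,0,-0.2,0],
    [-1,0,0,0,0],
  ],
)

```text
time: 21.32
ee_pos: [0.6817, 0.0096, 0.2896]
eef_rot: [0.994, 0.103, 0.026, -0.005]
ft_force: [-0.4, 0.5, 0.3]
width: 0.0457
```

```bash
python3 - <<'E'
from h import *
go(.46,-.33,.30,4)
M=np.load('m2.npz'); print(M.files)
# clamp geometry: triangulate from pre-move silhouettes, rail fit with rail mask
im=cv2.imread('pics/f_top.png');a=im[205:290,370:450]
im2=cv2.imread('pics/f_scene.png');b=im2[165:250,125:205]
cv2.imwrite('pics/g.png',cv2.resize(np.hstack([a,b]),None,fx=5,fy=5,interpolation=2))
m=np.load('m.npz')
for c in('scene','top'):
    print(c,cv2.minAreaRect(np.argwhere(m[c+'_clamp_0'])[:,::-1].astype(np.int32)))
camera('top');camera('scene')
for q in('clamp','clamp_handles'):
    for c in('top','scene'): print(q,c,[(np.round(d['xy'],1),round(d['conf'],2)) for d in pinpoint(q,c)][:3])
E
```

```text
t 21.32 tcp [0.6817 0.0096 0.2896] head 11.8 zaxis [ 0.05   0.016 -0.999] F [-0.4  0.5  0.3] w 0.0457 j7 0.22
 turn u 1.56  shift u [-8.13 10.77 -0.89]
['scene_cover', 'scene_clamp', 'top_cover', 'top_back']
scene ((157.5352783203125, 194.7572784423828), (34.204715728759766, 9.920011520385742), 75.0685806274414)
top ((410.30743408203125, 245.3811492919922), (26.5269718170166, 19.55571937561035), 84.80557250976562)
clamp top [(array([404.2, 243.1]), 0.54)]
clamp scene [(array([159.2, 203.1]), 0.74)]
clamp_handles top [(array([415.5, 243.4]), 0.62)]
clamp_handles scene [(array([158. , 188.4]), 0.66), (array([346.1, 263. ]), 0.64)]
```

View pics/g.png

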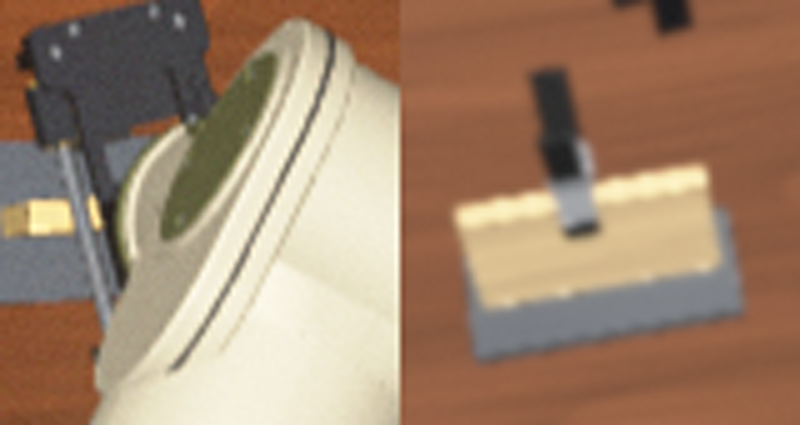

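```bash
cat > cl.py <<'E'
from h import *
def hd(s):
    P=[]
    for z,o in((42,20.2),(96,31.5)):
        for x in(o-10,o):
            for y in(-12,12): P.append([s*x,y,z])
    return np.array(P)/1000
CL=[hd(1),hd(-1),box([-16,16,-12,12,0,42]),box([8,15,-12,12,-24,0]),box([-15,-8,-12,12,-24,0])]
E
python3 - <<'E'
from cl import *
M=np.load('m.npz');m2=np.load('m2.npz')
g={c:M[c+'_clamp_0'].astype(float) for c in('scene','top')}
for y in(-.1,.1): print(fit(CL,g,[.46,-.34,.1,y]))
print(fit(CL,g,[.46,-.34,.1,.1],0,False))
RAIL=[box([-8,8,-80,80,12,100]),box([-45,45,-90,90,0,12])]
for k in(0,1):
    gg={c:np.maximum(M[c+'_rail_0'],M[c+'_clamp_0']).astype(float) for c in('scene','top')}
p,f=fit(RAIL,gg,[.455,-.335,0,.05]);print('rail',p,f)
# rail+clamp joint: clamp offset t along rail y
def cost(v):
    T=mk([v[0],v[1],0,v[2]]);s=0
    for c in gg:
        r=render(RAIL+[b+[0,v[3],.1] for b in CL],T,c);s+=1-np.minimum(r,gg[c]).sum()/np.maximum(r,gg[c]).sum()
    return s/2
o=minimize(cost,[p[0],p[1],p[2],0],method='Nelder-Mead',options=dict(initial_simplex=np.array([[p[0],p[1],p[2],0]]*5)+np.vstack([np.zeros(4),np.diag([.01,.01,.1,.02])]),xatol=2e-4,fatol=1e-4))
v=o.x;T=mk([v[0],v[1],0,v[2]]);print('joint',np.round(v,4),o.fun,'clamp',T[:3,:3]@[0,v[3],.1]+T[:3,3])
print(tri([('scene',(161,188)),('top',(413,244))]).x,tri([('scene',(158,188.4)),('top',(415.5,243.4))]).x,tri([('scene',(164,205)),('top',(408,244))]).x)
E
```

```text
(array([ 0.45623002, -0.33538997,  0.06432698]), np.float64(0.14032564883231285))
(array([ 0.45617978, -0.3353954 ,  0.06459377]), np.float64(0.13999035948634897))
(array([ 0.45644246, -0.33525521,  0.09832491,  0.05862827]), np.float64(0.1372166385678153))
rail [ 0.4573502  -0.33331292  0.06902524] 0.1097380082038471
joint [ 4.574e-01 -3.332e-01  6.850e-02 -1.000e-04] 0.06652234119890554 clamp [ 0.45741793 -0.33336939  0.1       ]
[ 0.45911337 -0.32816547  0.17524879] [ 0.46059698 -0.33543112  0.17604166] [ 0.46293886 -0.33307878  0.09682378]
```

>>> carry_out(
  rows=[
    [-1,0,0,0,0.8],
    [-1,0,0,0,0.8],
    [-1,-0.58,0.77,0,0],
    [-1,-0.58,0.77,0,0],
    [-1,-0.58,0.77,0,0],
    [-1,-0.58,0.77,0,0],
    [-1,-0.58,0.77,0,0],
    [-1,-0.58,0.77,0,0],
    [-1,-0.58,0.77,0,0],
    [-1,-0.58,0.77,0,0],
    [-1,-0.58,0.77,0,0],
    [-1,-0.58,0.77,0,0],
    [-1,-0.58,0.77,0,0],
    [-1,-0.58,0.77,0,0],
    [-1,-0.58,0.77,0,0],
    [-1,-0.4,0.4,0,0],
    [-1,0,0,0,0],
    [-1,0,0,0,0],
  ],
)

```text
time: 23.12
ee_pos: [0.4464, -0.3267, 0.2545]
eef_rot: [0.999, 0.032, 0.011, -0.01]
ft_force: [0.6, 0.8, 0.1]
width: 0.0866
```

```bash
python3 - <<'E'
from h import *
go(.457,-.334,.172,3.8)
E
```

```text
t 23.12 tcp [ 0.4464 -0.3267  0.2545] head 3.6 zaxis [ 0.021  0.02  -1.   ] F [0.6 0.8 0.1] w 0.0866 j7 0.72
 turn u -0.04  shift u [0.28 0.32 2.75]
```

>>> carry_out(
  rows=[
    [-1,0.15,0.15,0,0],
    [-1,0.1,0.1,0,0],
    [-1,0,0,0,0],
    [-1,0,0,0,0],
  ],
)

```text
time: 23.45
ee_pos: [0.4574, -0.3313, 0.2532]
eef_rot: [0.999, 0.034, 0.01, -0.01]
ft_force: [-0.2, 0.0, -0.4]
width: 0.0867
```

```bash
python3 - <<'E'
from h import *
go(.457,-.334,.172,3.8)
for c in('scene','top'): cv2.imwrite('pics/h_%s.png'%c,camera(c))
a=cv2.imread('pics/h_scene.png')[140:240,110:210];b=cv2.imread('pics/h_top.png')[190:290,360:460]
cv2.imwrite('pics/h.png',cv2.resize(np.hstack([a,b]),None,fx=4,fy=4,interpolation=2))
E
```

```text
t 23.45 tcp [ 0.4574 -0.3313  0.2532] head 3.9 zaxis [ 0.019  0.021 -1.   ] F [-0.2  0.  -0.4] w 0.0867 j7 0.73
 turn u 0.01  shift u [-0.08  0.14  2.7 ]
```

View pics/h.png

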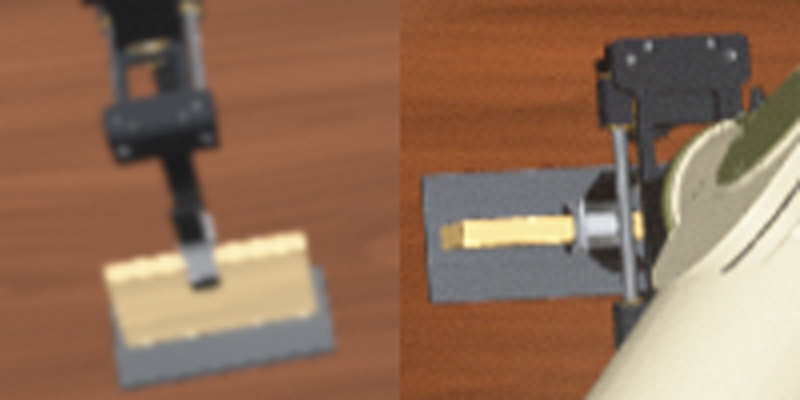

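The gripper is centred over the clamp, with the far finger lined up with the handle at scene pixel (155,190) and the rail fully visible. Descending.

>>> carry_out(
  rows=[
    [-1,-0.05,0.08,0.4,0],
    [-1,-0.05,0.05,0.6,0],
    [-1,0,0,0.6,0],
    [-1,0,0,0.6,0],
    [-1,0,0,0.3,0],
    [-1,0,0,0.1,0],
    [-1,0,0,0,0],
  ],
)

```text
time: 24.13
ee_pos: [0.4561, -0.3328, 0.1689]
eef_rot: [0.999, 0.035, 0.01, -0.01]
ft_force: [-0.1, 0.2, 0.4]
width: 0.0868
```

```bash
python3 - <<'E'
from h import *
go(.457,-.334,.172,3.8)
E
```

```text
t 24.13 tcp [ 0.4561 -0.3328  0.1689] head 4.0 zaxis [ 0.02   0.021 -1.   ] F [-0.1  0.2  0.4] w 0.0868 j7 0.77
 turn u 0.04  shift u [ 0.03  0.04 -0.1 ]
```

>>> carry_out(
  rows=[
    [1,0,0,-0.07,0],
    [1,0,0,0,0],
    [1,0,0,0,0],
    [1,0,0,0,0],
    [1,0,0,0,0],
    [1,0,0,0,0],
    [1,0,0,0,0],
    [1,0,0,0,0],
    [1,0,0,0,0],
    [1,0,0,0,0],
    [1,0,0,0,0],
    [1,0,0,0,0],
    [1,0,0,0,0],
    [1,0,0,0,0],
  ],
  force=35,
)

```text
time: 25.3
ee_pos: [0.4587, -0.3353, 0.1796]
eef_rot: [0.999, 0.035, 0.015, -0.008]
ft_force: [1.4, -0.2, -0.7]
width: 0.0315
```

```bash
python3 - <<'E'
from h import *
go(.457,-.334,.172,3.8)
E
```

```text
t 25.3 tcp [ 0.4587 -0.3353  0.1796] head 4.0 zaxis [ 0.03   0.017 -0.999] F [ 1.4 -0.2 -0.7] w 0.0315 j7 0.77
 turn u 0.04  shift u [-0.06 -0.04  0.25]
```

>>> carry_out(
  rows=[
    [1,0,0,-0.3,0],
    [1,0,0,-0.5,0],
    [1,0,0,-0.7,0],
    [1,0,0,-0.8,0],
    [1,0,0,-0.8,0],
    [1,0,0,-0.6,0],
    [1,0,0,-0.2,0],
    [1,0,0,0,0],
    [1,0,0,0,0],
  ],
)

```text
time: 26.05
ee_pos: [0.4538, -0.3369, 0.3034]
eef_rot: [0.999, 0.035, 0.014, -0.008]
ft_force: [0.3, 0.5, -2.0]
width: 0.0315
```

```bash
python3 - <<'E'
from h import *
B=mk([.612,-.003,.032,.205],.36)
f=B@[0,0,.12,1];print('flange',f)
go(f[0],f[1],.33,11.8)
for c in('scene','top'): cv2.imwrite('pics/i_%s.png'%c,camera(c))
for q in('clamp','clamp_handles'):
    for c in('top','scene'): print(q,c,[(np.round(d['xy'],1),round(d['conf'],2)) for d in pinpoint(q,c)][:3])
for c in('top','scene'): print([(np.round(d['box'],1),round(d['conf'],2)) for d in silhouettes('clamp',c)][:3])
p=read_state()['ee_pos']
for c in('top','scene'): print(c,'tcp px',proj(p,c), 'at origin -84',proj(p-[0,0,.08],c))
E
```

```text
flange [ 0.57061225 -0.01160538  0.14430762  1.        ]
t 26.05 tcp [ 0.4538 -0.3369  0.3034] head 4.0 zaxis [ 0.027  0.018 -0.999] F [ 0.3  0.5 -2. ] w 0.0315 j7 0.73
 turn u -1.57  shift u [ 6.06 -9.83 -0.59]
clamp top [(array([417.7, 243.9]), 0.7)]
clamp scene [(array([152.1, 176.6]), 0.54)]
clamp_handles top [(array([429.2, 244.8]), 0.76)]
clamp_handles scene [(array([147.3, 159.4]), 0.52), (array([207.2, 278.8]), 0.47)]
[(array([416.1, 245.9,   8.9,  20.9]), 0.47)]
[(array([152.9, 179.6,  10. ,  23.7]), 0.69)]
top tcp px [[428.14300363 243.68142771]] at origin -84 [[418.89060034 245.22546162]]
scene tcp px [[147.47761075 158.11817335]] at origin -84 [[152.25597355 176.41734586]]
```

>>> carry_out(
  rows=[
    [1,0,0,-0.6,-0.8],
    [1,0,0,-0.3,-0.8],
    [1,0.4,-0.65,0,0],
    [1,0.5,-0.8,0,0],
    [1,0.5,-0.8,0,0],
    [1,0.5,-0.8,0,0],
    [1,0.5,-0.8,0,0],
    [1,0.5,-0.8,0,0],
    [1,0.5,-0.8,0,0],
    [1,0.5,-0.8,0,0],
    [1,0.5,-0.8,0,0],
    [1,0.5,-0.8,0,0],
    [1,0.5,-0.8,0,0],
    [1,0.3,-0.4,0,0],
    [1,0,0,0,0],
    [1,0,0,0,0],
  ],
)

```text
time: 27.78
ee_pos: [0.5648, -0.0224, 0.335]
eef_rot: [0.994, 0.106, 0.011, -0.008]
ft_force: [-0.4, -0.3, -0.9]
width: 0.0318
```

```bash
python3 - <<'E'
from h import *
go(.5745,-.012,.30,11.7)
for c in('scene','top'): cv2.imwrite('pics/j_%s.png'%c,camera(c))
for q in('clamp','clamp_handles','back_flange','cover'):
    for c in('top','scene'): print(q,c,[(np.round(d['xy'],1),round(d['conf'],2)) for d in pinpoint(q,c)][:4])
E
```

```text
t 27.78 tcp [ 0.5648 -0.0224  0.335 ] head 12.1 zaxis [ 0.02   0.018 -1.   ] F [-0.4 -0.3 -0.9] w 0.0318 j7 0.22
 turn u 0.08  shift u [ 0.36 -0.26  1.18]
clamp top []
clamp scene [(array([259.7, 185. ]), 0.62)]
clamp_handles top []
clamp_handles scene []
back_flange top []
back_flange scene [(array([263.5, 208.1]), 0.57)]
cover top [(array([186. , 273.8]), 0.72), (array([133.6, 290.4]), 0.71)]
cover scene [(array([333.4, 184.4]), 0.87), (array([364.6, 171.2]), 0.79), (array([268.1, 237.6]), 0.72)]
```

>>> carry_out(
  rows=[
    [1,0.15,-0.12,0,0],
    [1,0.15,-0.1,0.3,0],
    [1,0,0,0.6,0],
    [1,0,0,0.6,0],
    [1,0,0,0.6,0],
    [1,0,0,0.3,0],
    [1,0,0,0,0],
    [1,0,0,0,0],
  ],
)

```text
time: 28.95
ee_pos: [0.5758, -0.0108, 0.2587]
eef_rot: [0.994, 0.105, 0.012, -0.008]
ft_force: [0.1, -1.3, -0.3]
width: 0.0314
```

```bash
python3 - <<'E'
from h import *
B=mk([.612,-.003,.032,.205],.36)
f=(B@[0,0,.12,1])[:3]
go(.5745,-.012,.25,11.7)
s=read_state();r=R.from_quat(s['eef_rot']).as_matrix();o=s['ee_pos']+r[:,2]*.08
for c in('scene','top'):cv2.imwrite('pics/k_%s.png'%c,camera(c))
print('pred flange',proj(f,'scene'),'pred clamp o',proj(o,'scene'),'o in back',np.linalg.inv(B)@np.r_[o,1])
for q in('clamp','back_flange','cover'):
    print(q,[(np.round(d['xy'],1),round(d['conf'],2)) for d in pinpoint(q,'scene')][:4])
a=cv2.imread('pics/k_scene.png')[150:260,210:320]
cv2.imwrite('pics/k.png',cv2.resize(a,None,fx=5.4,fy=5.4,interpolation=2))
E
```

```text
t 28.95 tcp [ 0.5758 -0.0108  0.2587] head 12.1 zaxis [ 0.022  0.019 -1.   ] F [ 0.1 -1.3 -0.3] w 0.0314 j7 0.21
 turn u 0.07  shift u [-0.06  0.04  0.29]
pred flange [[262.78505621 208.8221145 ]] pred clamp o [[263.72290731 203.40354476]] o in back [1.89585359e-02 8.87116376e-04 1.49615480e-01 1.00000000e+00]
clamp [(array([267.1, 203. ]), 0.55)]
back_flange [(array([266.6, 210.3]), 0.64), (array([266.4, 239.6]), 0.48)]
cover [(array([269.4, 240.6]), 0.94), (array([331.1, 183.1]), 0.78), (array([364.5, 170. ]), 0.57)]
```

View pics/k.png

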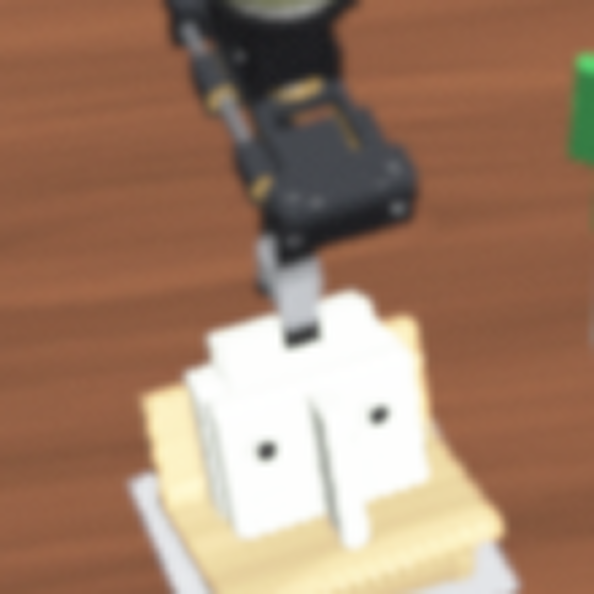

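The far jaw tip is at full-picture pixel (266,214), over the middle of the flange, which spans about (249–280, 206–214). I'll lower it gently while watching the force.

>>> carry_out(
  rows=[
    [1,-0.03,0,0.2,0],
    [1,0,0,0.2,0],
    [1,0,0,0.2,0],
    [1,0,0,0,0],
  ],
)

```text
time: 29.53
ee_pos: [0.5766, -0.0111, 0.242]
eef_rot: [0.994, 0.105, 0.015, -0.008]
ft_force: [-0.7, 0.3, -1.7]
width: 0.0314
```

>>> carry_out(
  rows=[
    [1,0,0,0.15,0],
    [1,0,0,0.15,0],
    [1,0,0,0,0],
  ],
)

```text
time: 29.78
ee_pos: [0.5766, -0.011, 0.2316]
eef_rot: [0.994, 0.105, 0.014, -0.008]
ft_force: [0.8, -0.8, -0.8]
width: 0.0311
```

>>> carry_out(
  rows=[
    [1,-0.05,0,0.1,0],
    [1,0,0,0.1,0],
    [1,0,0,0,0],
  ],
)

```text
time: 30.03
ee_pos: [0.5759, -0.0114, 0.2298]
eef_rot: [0.994, 0.105, 0.016, -0.009]
ft_force: [-3.1, -1.2, -4.8]
width: 0.0313
```

>>> carry_out(
  rows=[
    [1,0,0,0.1,0],
    [1,0,0,0.1,0],
    [1,0,0,0,0],
  ],
)

```text
time: 30.28
ee_pos: [0.576, -0.0117, 0.2297]
eef_rot: [0.994, 0.104, 0.018, -0.009]
ft_force: [-4.8, -0.4, -5.5]
width: 0.0311
```

```bash
python3 - <<'E'
from h import *
go(.5745,-.012,.225,11.7)
s=read_state();print(np.round(s['joint_positions'],3),s['torque'])
B=mk([.612,-.003,.032,.205],.36)
r=R.from_quat(s['eef_rot']).as_matrix();o=s['ee_pos']+r[:,2]*.08
print('o in back',np.linalg.inv(B)@np.r_[o,1])
camera('scene')
for q in('clamp','clamp_handles','back_flange','cover'):
    print(q,[(np.round(d['xy'],1),round(d['conf'],2)) for d in pinpoint(q,'scene')][:4])
print(proj(o,'scene'))
cv2.imwrite('pics/l_scene.png',camera('scene'))
go(.5745,-.012,.225,11.7)
E
```

```text
t 30.28 tcp [ 0.576  -0.0117  0.2297] head 12.0 zaxis [ 0.034  0.022 -0.999] F [-4.8 -0.4 -5.5] w 0.0311 j7 0.22
 turn u 0.05  shift u [-0.06  0.    0.15]
[-0.303  0.202  0.296  1.65  -0.084  1.265  0.219] [-0.17872598  1.38546178  0.02076756]
o in back [9.61819090e-03 1.78220502e-07 1.22201472e-01 1.00000000e+00]
clamp [(array([262.8, 210.3]), 0.6)]
clamp_handles [(array([261.2, 192.9]), 0.68)]
back_flange [(array([264.3, 207.4]), 0.58)]
cover [(array([268.7, 238.5]), 0.73), (array([365.7, 170.4]), 0.66), (array([333.5, 182.6]), 0.64)]
[[263.67429729 209.64723547]]
t 30.58 tcp [ 0.5761 -0.0117  0.2295] head 12.0 zaxis [ 0.034  0.022 -0.999] F [-6.3 -0.3  8.1] w 0.031 j7 0.22
 turn u 0.05  shift u [-0.06  0.    0.15]
```

>>> carry_out(
  rows=[
    [1,-0.1,0,0,0],
    [0.2,-0.05,0,0.02,0],
    [0.1,-0.1,0,0.03,0],
    [0,-0.1,0,0.03,0],
    [-0.1,-0.1,0,0.03,0],
  ],
)

```text
time: 31.0
ee_pos: [0.5644, -0.0141, 0.2268]
eef_rot: [0.994, 0.105, 0.021, -0.009]
ft_force: [1.7, -0.2, 2.1]
width: 0.0438
```

```bash
python3 - <<'E'
from h import *
go(.5745,-.012,.225,11.7)
E
```

```text
t 31.0 tcp [ 0.5644 -0.0141  0.2268] head 12.0 zaxis [ 0.04   0.023 -0.999] F [ 1.7 -0.2  2.1] w 0.0438 j7 0.22
 turn u 0.06  shift u [0.34 0.   0.08]
```

>>> carry_out(
  rows=[
    [-0.2,-0.12,0,0.03,0],
    [-0.3,-0.12,0,0.03,0],
    [-0.4,-0.12,0,0.03,0],
    [-0.5,-0.12,0,0,0],
  ],
)

```text
time: 31.33
ee_pos: [0.5493, -0.0172, 0.2229]
eef_rot: [0.994, 0.105, 0.022, -0.009]
ft_force: [-1.0, 0.1, -0.2]
width: 0.0609
```

```bash
python3 - <<'E'
from h import *
go(.5745,-.012,.225,11.7)
E
```

```text
t 31.33 tcp [ 0.5493 -0.0172  0.2229] head 12.0 zaxis [ 0.041  0.023 -0.999] F [-1.   0.1 -0.2] w 0.0609 j7 0.22
 turn u 0.06  shift u [ 0.86  0.   -0.03]
```

>>> carry_out(
  rows=[
    [-0.8,-0.12,0,0,0],
    [-1,-0.1,0,0,0],
    [-1,-0.05,0,0,0],
    [-1,0,0,0,0],
    [-1,0,0,0,0],
    [-1,0,0,0,0],
  ],
)

```text
time: 31.83
ee_pos: [0.5377, -0.0199, 0.2213]
eef_rot: [0.994, 0.104, 0.019, -0.009]
ft_force: [1.0, -0.0, -0.2]
width: 0.0861
```

```bash
python3 - <<'E'
from cl import *
go(.538,-.018,.225,11.7)
camera('scene')
for q in('clamp','clamp_handles','back_flange','cover'):
    print(q,[(np.round(d['xy'],1),round(d['conf'],2)) for d in pinpoint(q,'scene')][:4])
B=mk([.612,-.003,.032,.205],.36)
for n,p in(('o',[0,0,.12]),('h',[0,0,.197]),('top',[0,0,.216])): print(n,proj((B@np.r_[p,1])[:3],'scene'))
cv2.imwrite('pics/m_scene.png',camera('scene'))
a=cv2.imread('pics/m_scene.png')[150:260,210:320]
cv2.imwrite('pics/m.png',cv2.resize(a,None,fx=5.4,fy=5.4,interpolation=2))
E
```

```text
t 31.83 tcp [ 0.5377 -0.0199  0.2213] head 12.0 zaxis [ 0.036  0.023 -0.999] F [ 1.  -0.  -0.2] w 0.0861 j7 0.21
 turn u 0.05  shift u [ 0.03 -0.06 -0.12]
clamp [(array([265.4, 207.7]), 0.75)]
clamp_handles [(array([258.9, 188.5]), 0.5)]
back_flange [(array([263.3, 209.8]), 0.67)]
cover [(array([363.4, 171.6]), 0.92), (array([330.9, 183. ]), 0.73), (array([268.5, 239.3]), 0.69), (array([266.7, 225.6]), 0.57)]
o [[262.78505621 208.8221145 ]]
h [[259.3807737 187.4153425]]
top [[258.51445525 181.96776836]]
```

>>> carry_out(
  rows=[
    [-1,0,0,-0.3,0],
    [-1,0,0,-0.6,0],
    [-1,0,0,-0.8,0],
    [-1,0,0,-0.8,0],
    [-1,0,0,-0.8,0],
    [-1,0,0,-0.8,0],
    [-1,0,0.8,-0.3,0],
    [-1,0,1,0,0],
    [-1,0,1,0,0],
    [-1,0,1,0,0],
    [-1,0,1,0,0],
    [-1,0,1,0,0],
    [-1,0,1,0,0],
    [-1,0,1,0,0],
    [-1,0,1,0,0],
    [-1,0,0.5,0,0],
    [-1,0,0,0,0],
  ],
)

```text
time: 33.55
ee_pos: [0.5938, -0.3045, 0.3679]
eef_rot: [0.994, 0.11, 0.023, -0.008]
ft_force: [-0.5, 1.3, -0.5]
width: 0.0869
```

```bash
python3 - <<'E'
from cl import *
go(.538,-.018,.225,11.7)
g={};gc={}
for c in('scene','top'):
    cv2.imwrite(f'pics/n_{c}.png',camera(c))
    for q in('clamp','clamp_handles','back_flange','cover'):
        print(c,q,[(np.round(d['xy'],1),round(d['conf'],2)) for d in pinpoint(q,c)][:4])
    for d in silhouettes('clamp',c):
        print(c,np.round(d['box']),round(d['conf'],2))
        if abs(d['box'][0]-275)<30 and abs(d['box'][1]-200)<40 and c not in g:g[c]=d['mask'].astype(float)
    for d in silhouettes('cover',c):
        if abs(d['box'][0]-275)<30 and abs(d['box'][1]-210)<40 and c not in gc:gc[c]=d['mask'].astype(float)
B=mk([.612,-.003,.032,.205],.36);f=(B@[0,0,.12,1])[:3]
print('expect clamp',f)
for c in('scene','top'): print(c,'o,h',proj(f,c),proj((B@[0,0,.197,1])[:3],c))
for l in(.2,.3,.36,.42): 
    if len(g): print(l,fit(CL,g,np.r_[f,.205],l,False))
if gc: print('cover',len(gc),fit(COVER,gc,[.612,-.003,.032,.205],.36,False))
a=cv2.imread('pics/n_scene.png')[150:270,210:320];b=cv2.imread('pics/n_top.png')[140:260,230:340]
cv2.imwrite('pics/n.png',cv2.resize(np.hstack([a,b]),None,fx=3.6,fy=3.6,interpolation=2))
E
```

```text
t 33.55 tcp [ 0.5938 -0.3045  0.3679] head 12.6 zaxis [ 0.043  0.021 -0.999] F [-0.5  1.3 -0.5] w 0.0869 j7 0.77
 turn u 0.18  shift u [-0.11 -9.67  4.87]
scene clamp [(array([262.5, 209.4]), 0.81), (array([165.3, 223.2]), 0.31)]
scene clamp_handles [(array([260.1, 188.1]), 0.95)]
scene back_flange [(array([263. , 207.1]), 0.63)]
scene cover [(array([365.6, 168.6]), 0.76), (array([334.1, 183.5]), 0.76), (array([269.6, 236.9]), 0.64), (array([205.2, 277.4]), 0.61)]
scene [262. 198.  17.  40.] 0.62
top clamp [(array([285.9, 196.5]), 0.65)]
top clamp_handles [(array([287.6, 206.3]), 0.55)]
top back_flange [(array([280.8, 189.6]), 0.54), (array([284. , 198.3]), 0.49)]
top cover [(array([282.5, 192.1]), 0.87), (array([184.6, 275.7]), 0.78), (array([131.8, 288.9]), 0.56)]
top [285. 206.  12.  30.] 0.68
expect clamp [ 0.57061225 -0.01160538  0.14430762]
scene o,h [[262.78505621 208.8221145 ]] [[259.3807737 187.4153425]]
top o,h [[284.06750978 198.46411299]] [[286.32818136 205.4393671 ]]
0.2 (array([ 0.56474225, -0.01567139,  0.1394963 ,  0.27214124]), np.float64(0.17007520741511067))
0.3 (array([ 0.57058363, -0.01468678,  0.14494332,  0.25405699]), np.float64(0.13338824705614505))
0.36 (array([ 0.57338119, -0.01388712,  0.14569986,  0.2593542 ]), np.float64(0.1377293789654559))
0.42 (array([ 0.57704434, -0.01327778,  0.1460169 ,  0.23754135]), np.float64(0.16887995500405778))
cover 2 (array([ 0.61243359, -0.00118397,  0.03340361,  0.20884958]), np.float64(0.1294598247324809))
```

View pics/n.png

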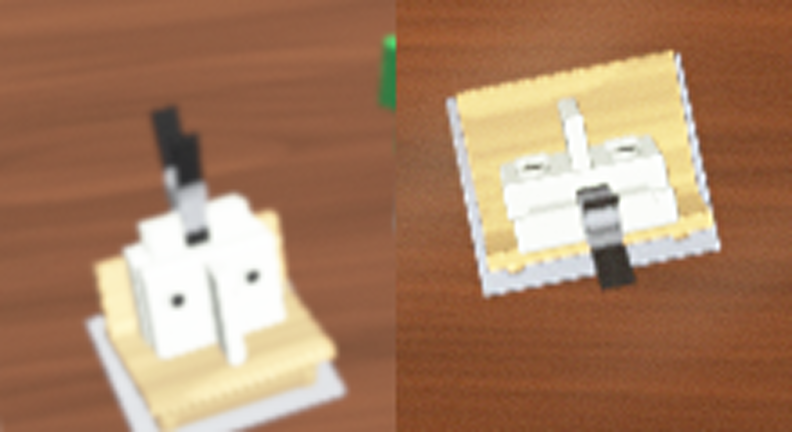

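The clamp sits over the middle of the flanges, leaning with them, and its far jaw tip is at scene pixel (264.7,216.7). To check that the throat is seated, I'll compare the dark jaw-tip centroid with the model, once on the rail (known seated) and once on the flange.

```bash
python3 - <<'E'
from cl import *
def tip(img,c0):
    g=cv2.cvtColor(cv2.imread(img),cv2.COLOR_BGR2GRAY).astype(float)
    x0,y0=np.round(c0).astype(int);w=g[y0-9:y0+8,x0-7:x0+8]
    return w.astype(int)
T=mk([.4574,-.3332,0,.0685])
t1=proj((T@[.012,0,.084,1])[:3],'scene')[0]
B=mk([.612,-.0015,.0325,.207],.36)
t2=proj((B@[.012,0,.104,1])[:3],'scene')[0]
print('pred',t1,t2)
for im,t in(('pics/scene0.png',t1),('pics/n_scene.png',t2)):
    w=tip(im,t);print('origin',np.round(t).astype(int)-[7,9]);print(w)
for n,TT,z0 in(('rail',T,.1),('back',B,.12)):
    for z in(-.024,-.008,.042,.096): print(n,z,[proj((TT@[x,0,z0+z,1])[:3],'scene')[0].round(1).tolist() for x in(.010,.014)])
E
```

```text
pred [161.21523054 208.60580869] [265.15863624 214.78212904]
origin [154 200]
[[ 94  72  58  61  69  78  90 114 139 140 128 129 145 165 175]
 [118 106  95  99 107 115 122 132 145 156 165 181 200 220 228]
 [143 138 131 131 136 141 143 149 160 185 213 225 231 237 240]
 [183 171 156 154 156 159 160 162 171 201 228 236 238 240 240]
 [221 203 179 168 166 166 167 168 175 198 224 231 233 234 234]
 [232 220 197 177 169 168 169 168 172 188 207 213 210 212 214]
 [229 220 201 179 170 168 167 168 169 175 186 192 191 192 194]
 [212 199 185 175 171 168 167 166 165 167 175 185 190 191 193]
 [194 187 180 177 174 167 156 150 148 147 158 180 191 193 194]
 [190 188 182 175 168 152 130 113 104 106 130 168 189 196 197]
 [192 190 179 156 132 108  89  73  66  76 112 159 189 199 201]
 [195 194 182 153 110  81  77  81  89 105 134 169 193 201 201]
 [198 198 193 173 139 121 125 132 141 154 174 188 196 199 199]
 [201 201 200 193 179 173 174 177 181 186 192 196 197 197 196]
 [200 200 200 197 195 195 195 194 195 196 197 197 197 196 195]
 [199 197 198 198 197 197 198 199 199 199 198 197 195 195 194]
 [198 199 198 
[... 794 characters left out ...]
178 208 236 250 252 252 252]
 [254 254 250 228 189 185 205 225 238 245 249 251 252 253 254]
 [254 254 252 248 243 242 245 248 250 251 253 254 254 254 255]
 [253 253 252 251 251 251 252 253 253 254 254 254 255 255 255]
 [252 253 252 253 253 254 254 254 254 254 254 254 254 254 254]
 [253 254 254 254 254 255 255 254 252 251 252 252 253 253 253]]
rail -0.024 [[161.6, 209.7], [161.7, 210.6]]
rail -0.008 [[160.8, 206.6], [160.9, 207.5]]
rail 0.042 [[158.2, 196.7], [158.3, 197.6]]
rail 0.096 [[155.2, 185.4], [155.4, 186.3]]
back -0.024 [[265.3, 216.6], [265.7, 217.2]]
back -0.008 [[264.6, 212.3], [265.0, 212.9]]
back 0.042 [[262.4, 198.6], [262.8, 199.1]]
back 0.096 [[260.0, 183.2], [260.4, 183.8]]
```

```bash
python3 - <<'E'
from cl import *
g=cv2.cvtColor(cv2.imread('pics/n_scene.png'),cv2.COLOR_BGR2GRAY).astype(float)
B=mk([.612,-.0015,.0325,.207],.36)
T=mk([.4574,-.3332,0,.0685])
g0=cv2.cvtColor(cv2.imread('pics/scene0.png'),cv2.COLOR_BGR2GRAY).astype(float)
def edge(g,p,up,n=8):
    # subpixel crossing along image column around p
    x,y=p;ys=np.arange(y-n,y+n,.1);v=cv2.remap(g.astype(np.float32),np.full(len(ys),x,np.float32)[None],ys.astype(np.float32)[None],1)[0]
    d=np.gradient(cv2.GaussianBlur(v[None],(0,0),5)[0]);k=np.argmax(d if up else -d);return ys[k]-y
for y in(-.04,-.03,-.02,.022,.03,.038):
    p=proj((B@[-.008,y,.12,1])[:3],'scene')[0];print('flange back edge',y,p.round(1),'err',round(edge(g,p,True,6),2))
for y in(-.006,0,.006):
    p=proj((B@[.014,y,.096,1])[:3],'scene')[0];print('flange tip bottom',p.round(1),round(edge(g,p,True,6),2))
    p=proj((T@[.014,y,.076,1])[:3],'scene')[0];print('rail tip bottom',p.round(1),round(edge(g0,p,True,5),2))
for y in(-.05,-.035,.03,.045):
    p=proj((T@[.008,y,.1,1])[:3],'scene')[0];print('rail front edge',p.round(1),round(edge(g0,p,False,4),2))
    p=proj((T@[-.008,y,.1,1])[:3],'scene')[0];print('rail rear edge',p.round(1),round(edge(g0,p,True,4),2))
for d in(.002,.004):print('px per lift',d,(proj((B@[.014,0,.096+d,1])[:3],'scene')-proj((B@[.014,0,.096,1])[:3],'scene')).round(2))
E
```

```text
flange back edge -0.04 [250.3 211.1] err -0.5
flange back edge -0.03 [253.4 210.2] err -0.5
flange back edge -0.02 [256.4 209.3] err -0.6
flange back edge 0.022 [269.  205.6] err -0.8
flange back edge 0.03 [271.4 204.9] err -0.7
flange back edge 0.038 [273.8 204.2] err -0.6
flange tip bottom [263.9 217.8] -0.4
rail tip bottom [159.8 210.9] 1.2
flange tip bottom [265.7 217.2] -0.4
rail tip bottom [161.7 210.6] 1.2
flange tip bottom [267.5 216.7] -0.1
rail tip bottom [163.5 210.3] 1.2
rail front edge [144.7 207.2] 1.5
rail rear edge [144.4 203.5] 0.5
rail front edge [149.4 206.4] 1.4
rail rear edge [149.  202.7] 0.7
rail front edge [169.6 203. ] 1.6
rail rear edge [169.  199.3] 0.7
rail front edge [174.2 202.2] 1.8
rail rear edge [173.6 198.5] 0.5
px per lift 0.002 [[-0.08 -0.54]]
px per lift 0.004 [[-0.17 -1.07]]
```

```bash
python3 -c "
from bench import *
print(read_state()['time'],read_state()['ft_force']);print(close_job())"
```

```text
34.25 [-0.41399548  1.24737445 -0.43544254]
the job is handed in; nothing more can be done
None
```

I stood the wide white cover in the jig and let go. It settled flat against the fixed half, and a light 3.8 N push met a firm stop. I then took the clamp off its rail squeezed open, clipped it over the middle of the two flanges, and withdrew. The job was handed in at 34.3 s; `close_job()` gave no verdict.

**Cover:** the last silhouette fit put it about 0.5 mm out of the face, 4 mm sideways (limit 8 mm) and 1 mm in height.

**Clamp:**
- **Tilt and turn:** the fit put it about 0.03 rad from the flange lean and turned about 0.05 rad.
- **Throat:** its stop is within about 1 mm of the flange tops, judged from image edges compared with the clamp on its rail.
- **Jaws:** by eye in the last picture they are closed on both flanges; I could not measure how hard they press.

**Left-alone things:** I never touched the narrow cover, glue bottle, screwdriver or tin. I did not re-measure their positions at the end.

**Disagreements:**
- **Rail position:** the absolute rail fit was off by about 1 to 1.5 pixels, so I judged the throat against nearby edges instead.
- **Force sensor:** the vertical reading had the wrong sign for a moment as the clamp first touched the flanges, then read +8 N upward as expected.

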